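# Blend spilled desiccant beads back into the pot

## Task

First throw the stand's lever away from you into its clamped notch, and then put every spilled clay bead from the table into the pot. Take the stirrer from its cup and, with its foot down among the beads near the pot's floor, stir two full turns anticlockwise (seen from above) in a wide circle, starting and finishing at the far side of the pot; then stand the stirrer back in its cup, and last pull the lever back into its open notch, leaving all beads in the pot and the loose carton where it is.

Things in the scene. Friction and masses are not known exactly. Their poses are not given: they have to be found in the camera images.
- mix_stand: Fixed aluminium base plate, 226 x 276 x 14 mm, that carries the pot, two dark steel jaws (37 mm high over the table) and the lever. Origin on the table under the pot's place; its x axis points away from the robot (yaw within 0.25 rad), y to the robot's left. The plate's top is at z = 14 mm; it reaches x -113..113, y -183..93 mm.
- clamp_lever (a joint): Lever on a vertical pivot at (0, -103) mm of the stand, right of the pot; handle at (80 sin q, -103 - 80 cos q) mm, so + swings it away from the robot. Stops +-0.70. A spring pin clicks into the clamped notch at +0.55 (far, bar mark, jaws at the pot) and the open notch at -0.55 (near, hollow square mark); humps 0.10 rad either side of each need about 5 N at the handle. Starts between, stays where left.
- lever_grip (a point): Middle of the grip of the lever's handle, an upright black round rod 18 mm in diameter, from 33 to 86 mm over the table; this point is 62 mm over the table.
- pot: Loose round steel pot, 0.7 kg, 144 mm over the rim, 80 mm high, inner radius 64 mm, wall 4 mm, floor 6 mm thick. Stands on the stand's plate at the stand's origin; its rim is 94 mm over the table. Origin at the centre of its underside.
- stir_cup: Fixed grey cup with a foot 72 mm wide; the tube is 75 mm high, 37 mm outside and 29 mm inside, its inner floor 12 mm over the table. Origin at the centre of the underside. It stands left or right of the stand (the carton has the other place).
- stirrer: Loose stirrer, 0.11 kg, 157 mm long: a round foot 17 mm in diameter and 14 mm high with a bevelled edge, a rod 12 mm thick, and a black square handle 22 x 22 mm (sides along the body's x and y) from 95 to 157 mm above the underside of the foot. Origin at the centre of the foot's underside, z up along the rod. Starts upright in the cup, handle up.
- bead_1: Spilled loose clay bead on the table, 13 g: an eight-sided barrel, 24 mm high along its z and 24 mm across the flats (26 mm over the corners), with bevelled ends, smooth (friction about 0.2). Origin at its centre. Corners lie on the body's x and y axes; flats 22.5 degrees from them. Three to five of the five bead_N are present.
- bead_2: Spilled loose clay bead on the table, 13 g: an eight-sided barrel, 24 mm high along its z and 24 mm across the flats (26 mm over the corners), with bevelled ends, smooth (friction about 0.2). Origin at its centre. Corners lie on the body's x and y axes; flats 22.5 degrees from them. Three to five of the five bead_N are present.
- bead_3: Spilled loose clay bead on the table, 13 g: an eight-sided barrel, 24 mm high along its z and 24 mm across the flats (26 mm over the corners), with bevelled ends, smooth (friction about 0.2). Origin at its centre. Corners lie on the body's x and y axes; flats 22.5 degrees from them. Three to five of the five bead_N are present.
- bead_4: Spilled loose clay bead on the table, 13 g: an eight-sided barrel, 24 mm high along its z and 24 mm across the flats (26 mm over the corners), with bevelled ends, smooth (friction about 0.2). Origin at its centre. Corners lie on the body's x and y axes; flats 22.5 degrees from them. Three to five of the five bead_N are present.
- bead_5: Spilled loose clay bead on the table, 13 g: an eight-sided barrel, 24 mm high along its z and 24 mm across the flats (26 mm over the corners), with bevelled ends, smooth (friction about 0.2). Origin at its centre. Corners lie on the body's x and y axes; flats 22.5 degrees from them. Three to five of the five bead_N are present.
- pot_bead_1: A bead of the same kind that is in the pot from the start. Origin at its centre.
- pot_bead_2: A bead of the same kind that is in the pot from the start. Origin at its centre.
- pot_bead_3: A bead of the same kind that is in the pot from the start. Origin at its centre.
- stir_a (a point): Point of the stirring circle at the far side of the pot, at the level of the pot's floor: fixed to the stand, 40 mm from the pot's axis along the stand's +x.
- stir_b (a point): The same, 120 degrees further anticlockwise (near left).
- stir_c (a point): The same, 240 degrees anticlockwise from the far side (near right).
- carton_side: Bystander: folding carton 83 x 122 x 39 mm, loose.

How it is judged:
On the way, in this order (a step that is already met when the one before it is completed fails the run):
1. the lever is in its clamped notch (value of joint clamp_lever between 0.46 and 0.64 rad), for 0.3 s.
2. every spilled bead is in the pot, the lever still clamped (all of step 1 and horizontal distance between each of bead_1, bead_2, bead_3, bead_4, bead_5 and pot below 0.064 m and z of bead_1 in the frame of pot between 0.004 and 0.07 m and z of bead_2 in the frame of pot between 0.004 and 0.07 m and z of bead_3 in the frame of pot between 0.004 and 0.07 m and z of bead_4 in the frame of pot between 0.004 and 0.07 m and z of bead_5 in the frame of pot between 0.004 and 0.07 m), for 0.3 s.
3. the stirrer's foot is at the far side of the pot, down among the beads, the lever clamped (all of step 1 and horizontal distance between stirrer and stir_a below 0.022 m and z of stirrer in the frame of pot below 0.022 m and angle between stirrer's own z axis and vertical below 0.6 rad).
4. turn 1: the foot has come round to the near left (all of step 1 and horizontal distance between stirrer and stir_b below 0.022 m and z of stirrer in the frame of pot below 0.022 m and angle between stirrer's own z axis and vertical below 0.6 rad).
5. turn 1: the foot has come round to the near right (all of step 1 and horizontal distance between stirrer and stir_c below 0.022 m and z of stirrer in the frame of pot below 0.022 m and angle between stirrer's own z axis and vertical below 0.6 rad).
6. turn 1: the foot has come round to the far side (all of step 3).
7. turn 2: the foot has come round to the near left (all of step 4).
8. turn 2: the foot has come round to the near right (all of step 5).
9. turn 2: the foot has come round to the far side, and at least two of the three pot_bead_N have been pushed 12 mm or more from where they started (all of step 6 and (distance of each of pot_bead_1, pot_bead_2 from where it was at the start of the episode above 0.012 m or distance of each of pot_bead_1, pot_bead_3 from where it was at the start of the episode above 0.012 m or distance of each of pot_bead_2, pot_bead_3 from where it was at the start of the episode above 0.012 m)).
10. the stirrer stands in its cup again, the lever still clamped (all of step 1 and horizontal distance between stirrer and stir_cup below 0.012 m and z of stirrer in the frame of stir_cup below 0.02 m and angle between stirrer's own z axis and vertical below 0.3 rad), for 0.3 s.
At the end, for the whole second after the job is handed in: Lever within 0.09 rad of the open notch (-0.55); every bead at rest in the pot (centre within 64 mm of its axis, under 70 mm over its underside); stirrer in its cup (12 mm off axis, foot under 20 mm up, lean under 0.3 rad); pot upright, within 20 mm of its place (value of joint clamp_lever between -0.64 and -0.46 rad and horizontal distance between each of bead_1, bead_2, bead_3, bead_4, bead_5, pot_bead_1, pot_bead_2, pot_bead_3 and pot below 0.064 m and z of bead_1 in the frame of pot between 0.004 and 0.07 m and z of bead_2 in the frame of pot between 0.004 and 0.07 m and z of bead_3 in the frame of pot between 0.004 and 0.07 m and z of bead_4 in the frame of pot between 0.004 and 0.07 m and z of bead_5 in the frame of pot between 0.004 and 0.07 m and z of pot_bead_1 in the frame of pot between 0.004 and 0.07 m and z of pot_bead_2 in the frame of pot between 0.004 and 0.07 m and z of pot_bead_3 in the frame of pot between 0.004 and 0.07 m and horizontal distance between stirrer and stir_cup below 0.012 m and z of stirrer in the frame of stir_cup below 0.02 m and angle between stirrer's own z axis and vertical below 0.3 rad and horizontal distance between pot and mix_stand below 0.02 m and angle between pot's own z axis and vertical below 0.1 rad and linear speed of each of stirrer, bead_1, bead_2, bead_3, bead_4, bead_5, pot_bead_1, pot_bead_2, pot_bead_3 below 0.03 m/s); the robot touches nothing.
It fails at once if the pot is tipped (angle between pot's own z axis and vertical above 0.35 rad).
It fails at once if the carton is pushed 4 cm away (distance of carton_side from where it was at the start of the episode above 0.04 m).
Of bead_1, bead_2, bead_3, bead_4, bead_5 only 3 to 5 are there at a start; the rules pass over those that are not, and their reading is None.
At some moment in a run one of bead_1, bead_2, bead_3, bead_4, bead_5 may be knocked a few centimetres aside while the robot is not near it.
It also fails if it takes over 210 s, if anything falls off the work surface, if the arm or the gripper's body presses on something with over 40 N, if the wrist force passes 120 N, or if a joint passes its speed limit or range.

## Robot

A 7-joint arm with a two-finger parallel gripper is mounted at the origin on a cart in front of the work surface, level with it; the furniture and walls round the work are solid. World frame = base frame: x ahead of the robot, y to its left, z up, the work surface at z = 0. Lengths are in m, angles in rad, forces in N, time in s.
With the tool pointing down it reaches from about 0.425 to 0.875 m from the base axis. Payload 4.7 kg.
Tool frame: the origin (TCP) lies on the centre line of the jaws, within the pads' length; the fingertips stand 11 mm ahead of it and the grasp point (between the pads) lies 8 mm behind it; z points along the fingers, y is the line along which they close (so a half turn about z gives the same grasp; the last joint's range is limited). The gripper opens to 87 mm and grips with 3 to 60 N. Pads are 19 mm wide; open, the fingers measure 117 mm over their backs; the gripper's body (75 mm by 190 mm) begins 51 mm behind the grasp point.
Start: joints at [-1.174, 0.321, -0.07, 1.45, 0.023, 1.371, -0.057], TCP at [0.243, 0.603, 0.234] pointing down, gripper open.
Joint ranges: [-2.86, 2.86], [-0.3, 2.09], [-1.38, 1.24], [0.06, 2.45], [-1.56, 4.7], [0.09, 2.05], [-2.69, 2.69]. Speed limits (rad/s): [2.57, 2.57, 3.14, 3.14, 3.14, 3.14, 3.14].

## Interface

Orientations are given as a unit quaternion [x, y, z, w].
In Python, from station import robot, imaging gives the robot as it stands.
- The arm moves only by the shell command python3 -m pendant 'ROWS'. ROWS is JSON, a list of rows, each a list of 7 numbers: the shift along the tool's x, y, z in m, then the turn, a rotation vector about the tool's x, y, z in degrees, then the finger opening in m, from 0 to 0.087. A call has 1 to 10 rows; each row shifts and turns the commanded pose from where the row before left it, along the tool's axes as they then stand; what a row does not reach is not made up. A row lasts 1/12 s, in which the tool goes at most 41.7 mm and 7.16 degrees, less where a joint would pass 70% of its speed; a pose out of reach is approached as far as the arm can. A call is refused whole if a number of a shift passes 0.0417 or a number of a turn 7.16, either way. A call with a gripper value outside its range is refused whole. The fingers move at their own pace and stop on an object; the grip force is fixed at half the most. Time passes only in rows, so rows that do not move let the fingers close. It gives the time, the measured TCP pose, the force, the opening and the grip force at its end, in the units of the state.
- robot.sense(): the state, without advancing time (a new reading comes with each control period).
- imaging.camera(name): name is "side" or "top" or "wrist"; returns a dict with "img" (400x640x3 uint8, blue, green, red), "range_z" (400x640 float32, m along the optical axis (not along the pixel's ray), 0 where there is no reading), "K" (3x3 intrinsics, pixels), "R" (3x3) and "t" (3): a world point X has camera coordinates R X + t; the wrist camera has in their place "mount" (4x4, takes a point from camera to tool coordinates, whose origin is the TCP and whose axes are the flange's). Camera axes: x right, y down, z forward; pixel columns grow to the right and rows downward; lengths in m; the calibration is good to about 2 mm. The wrist camera is an equidistant fisheye: a pixel r from the principal point sees the ray r / f radians off the axis. A picture is of the moment at which its call begins: read the wrist's pose just before it.
- robot.job_done(): hands the job in; it is judged then, once.
The state is a dict: "t": time; "q": joint angles; "qvel": joint speeds; "joint_efforts": joint torques, N m; "ee_pos": TCP position; "ee_rot": TCP orientation; "contact_force": force on the tool from outside, world axes, zero at the start; "wrist_torque": the same for the moment, N m; "opening": finger opening in m; "gripper_force": force on a finger pad.
Only numpy, scipy, OpenCV 4.12 (cv2) and the standard library are available. Lean on these libraries where they do the work, as an engineer would, in place of code of your own. Each camera call takes 0.05 s, during which the arm holds its last target. There are 200 camera calls.

## Working session

There is one attempt and no reset: what is moved stays moved. The work goes in short steps, Python scripts to look and compute and a shell command to move; the robot and the scene stay as the last step left them, time stands still between calls to the robot, and variables do not carry over. Pictures are saved under pics/ and viewed, at most 14 in all, crops included, and the job is handed in when it is done.

```bash
ls; mkdir -p pics
cat > h.py <<'E'
import numpy as np, cv2
from scipy.spatial.transform import Rotation as Ro
from station import robot, imaging
def cloud(c):
    z=c["range_z"];v,u=np.indices(z.shape);K=c["K"]
    P=np.stack([(u-K[0,2])/K[0,0]*z,(v-K[1,2])/K[1,1]*z,z],-1)
    W=(P-c["t"])@c["R"]; W[z<=0]=np.nan
    return W
E
python3 - <<'E'
from h import *
s=robot.sense();print({k:np.round(v,3).tolist() for k,v in s.items()})
for n in ("top","side"):
    c=imaging.camera(n);cv2.imwrite(f"pics/{n}0.png",c["img"]);np.savez(f"{n}0.npz",**c)
    print(n,c["K"].round(1).tolist(),(-c["R"].T@c["t"]).round(3),c["R"].round(3).tolist())
E
```

```text
pics
{'t': 0.0, 'q': [-1.174, 0.322, -0.07, 1.452, 0.023, 1.371, -0.057], 'qvel': [0.0, 0.0, -0.001, -0.001, 0.001, -0.0, 0.001], 'joint_efforts': [-0.0, -49.13, -0.404, -31.252, -0.064, 0.044, 0.0], 'ee_pos': [0.243, 0.602, 0.232], 'ee_rot': [0.19, 0.982, -0.001, -0.0], 'contact_force': [0.308, 0.737, -0.3], 'wrist_torque': [0.031, -0.029, 0.054], 'gripper_force': 0.0, 'opening': 0.087}
top [[452.0, 0.0, 313.0], [0.0, 452.0, 202.3], [0.0, 0.0, 1.0]] [0.288 0.055 1.233] [[-0.014, -1.0, -0.006], [-0.976, 0.015, -0.215], [0.216, 0.003, -0.976]]
side [[366.4, 0.0, 315.2], [0.0, 366.4, 200.1], [0.0, 0.0, 1.0]] [0.565 0.767 0.704] [[-1.0, 0.011, 0.005], [0.004, 0.688, -0.725], [-0.012, -0.725, -0.688]]
```

View pics/top0.png

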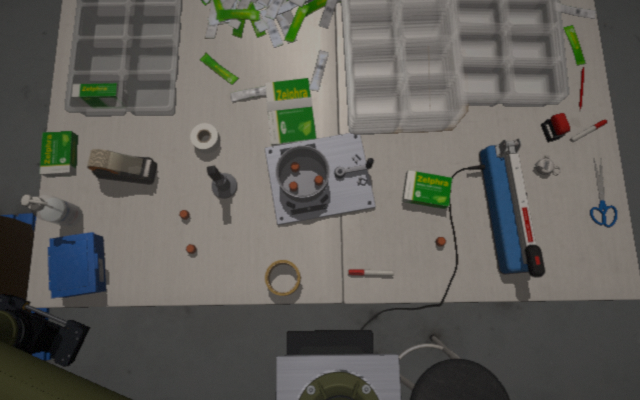

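View pics/side0.png

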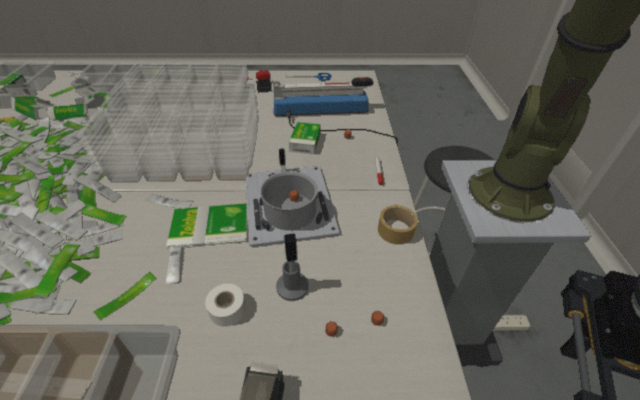

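The top view shows spilled beads at (184,215), (191,249) and (440,241), and pot beads at (294,168), (293,187) and (318,181). The stirrer and cup are at (215,175)/(226,186), the lever grip at (370,163), and the carton that counts is at (428,188). The side view agrees, with spilled beads at (332,328), (377,317) and (348,133).

```bash
cat > m.py <<'E'
from h import *
for n in ("top","side"):
    c=dict(np.load(f"{n}0.npz"));W=cloud(c);hsv=cv2.cvtColor(c["img"],cv2.COLOR_BGR2HSV)
    m=(((hsv[...,0]<14)|(hsv[...,0]>174))&(hsv[...,1]>110)&(hsv[...,2]>50)).astype(np.uint8)
    k,l,st,ce=cv2.connectedComponentsWithStats(m)
    for i in range(1,k):
        if 12<st[i,4]<400: 
            p=W[l==i];print(n,"red",ce[i].round(),st[i,4],np.nanmedian(p,0).round(4),np.nanmax(p[:,2]).round(4))
    x,y,z=W[...,0],W[...,1],W[...,2]
    reg=(x>.3)&(x<.75)&(y>-.2)&(y<.45)
    # pot rim
    for nm,lo,hi in (("plate",.009,.019),("rim",.088,.1),("high",.14,.2),("cuptop",.07,.08),("lev",.075,.089)):
        mm=(reg&(z>lo)&(z<hi)).astype(np.uint8)
        k,l,st,ce=cv2.connectedComponentsWithStats(mm)
        for i in range(1,k):
            if st[i,4]>8:
                p=W[l==i];q=p[:,:2]
                b=cv2.minAreaRect((q*1000).astype(np.float32))
                print(n,nm,ce[i].round(),st[i,4],"med",np.median(p,0).round(4),"rect",np.round(b[0],1),np.round(b[1],1),round(b[2],1),"circ",np.round(cv2.minEnclosingCircle((q*1000).astype(np.float32))[1],1))
E
python3 m.py
```

```text
top red [581.  87.] 97 [ 0.8884 -0.732   0.008 ] 0.0149
top red [561. 123.] 258 [ 0.7538 -0.6168  0.077 ] 0.0861
top red [601. 123.] 55 [ 0.7756 -0.7657  0.0168] 0.0214
top red [295. 167.] 54 [0.6513 0.1065 0.0437] 0.0497
top red [ 94. 168.] 21 [0.6444 0.6402 0.087 ] 0.0977
top red [111. 171.] 20 [0.6382 0.5978 0.0721] 0.0888
top red [318. 180.] 54 [0.6131 0.0437 0.0432] 0.0486
top red [293. 186.] 49 [0.5971 0.1119 0.044 ] 0.0496
top red [527. 224.] 163 [ 0.4732 -0.4845  0.0977] 0.1022
top red [184. 214.] 53 [0.5276 0.4115 0.0239] 0.0312
top red [440. 241.] 60 [ 0.4433 -0.2817  0.0232] 0.027
top red [190. 248.] 53 [0.4337 0.3893 0.0241] 0.0288
top red [537. 260.] 46 [ 0.3811 -0.4913  0.1124] 0.1182
top red [356. 272.] 74 [ 0.3644 -0.0536  0.0145] 0.0218
top plate [326. 179.] 4559 med [ 6.125e-01 -4.000e-04  1.420e-02] rect [642.7  41.8] [252.3 276.1] 9.5 circ 177.6
top plate [214. 149.] 11 med [0.7171 0.3381 0.0124] rect [717.2 336.7] [ 2.8 18. ] 38.1 circ 9.0
top plate [206. 152.] 9 med [0.7075 0.3592 0.0145] rect [707.8 357.2] [ 3.  16.1] 0.6 circ 8.1
top plate [323. 172.] 13 med [
[... 4376 characters left out ...]
1.5 circ 18.8
side cuptop [292. 269.] 15 med [0.6053 0.3113 0.0745] rect [605.4 310.7] [8.5 3.2] 7.1 circ 4.3
side lev [250. 151.] 78 med [ 0.7382 -0.0796  0.0821] rect [ 737.5 -119. ] [158.   14.5] 86.2 circ 79.0
side lev [282. 151.] 31 med [ 0.6478 -0.0916  0.0835] rect [649.  -93.4] [14.8 14.1] 42.0 circ 8.1
side lev [288. 180.] 219 med [0.6257 0.0301 0.0827] rect [625.1  51.6] [128.3  68.4] 7.0 circ 64.6
side lev [290. 209.] 201 med [0.6153 0.1452 0.0818] rect [618.6 129.4] [129.1  49.5] 2.8 circ 64.6
side lev [285. 264.] 9 med [0.6208 0.2986 0.0756] rect [620.7 298.3] [15.   3.3] 48.6 circ 7.5
side lev [292. 266.] 23 med [0.6054 0.3113 0.0833] rect [606.1 310.8] [10.4  5.1] 1.6 circ 5.3
```

```bash
cat >> h.py <<'E'
POT=np.array([.622,.0845]);YAW=.163
def S(x,y):
    c,s=np.cos(YAW),np.sin(YAW);return POT+[c*x-s*y,s*x+c*y]
def lever(q): return S(.08*np.sin(q),-.103-.08*np.cos(q))
from scipy.linalg import expm,logm
def RT(psi,tilt): return Ro.from_euler("z",psi,degrees=True)*Ro.from_euler("y",-tilt,degrees=True)*Ro.from_matrix(np.diag([-1.,1,-1]))
def T(p,r):
    M=np.eye(4);M[:3,:3]=r.as_matrix();M[:3,3]=p;return M
def go(targets):
    """targets: list of (TCP pos, psi deg, tilt deg, nrows): prints the per-row step from the measured pose on"""
    s=robot.sense();A=T(s["ee_pos"],Ro.from_quat(s["ee_rot"]))
    for p,psi,tilt,n in targets:
        B=T(p,RT(psi,tilt));L=np.linalg.inv(A)@B
        M=expm(np.real(logm(L))/n);w=Ro.from_matrix(M[:3,:3]).as_rotvec(degrees=True)
        print(n,"x",M[:3,3].round(4).tolist(),w.round(2).tolist());A=B
def g(xy,z,tilt=0,psi=0):  # TCP so that the grasp point is at xy,z
    return np.r_[xy,z]+.008*RT(psi,tilt).as_matrix()[:,2]
def st():
    s=robot.sense();R=Ro.from_quat(s["ee_rot"]).as_matrix()
    print(round(s["t"],2),"tcp",s["ee_pos"].round(4) if hasattr(s["ee_pos"],"round") else np.round(s["ee_pos"],4),"z",R[:,2].round(3),"y",R[:,1].round(3),"F",np.round(s["contact_force"],1),"open",round(s["opening"],4),"gf",round(s["gripper_force"],1))
E
python3 - <<'E'
from h import *
for q in(-.01,.55,-.55):print(q,lever(q).round(4))
W=cloud(dict(np.load("top0.npz")));x,y,z=W[...,0],W[...,1],W[...,2]
b=(y<0)&(y>-.2)&(z>.03)&(x>.69)&(x<.9);print("bin min x",np.nanpercentile(x[b],[0,1,5]).round(3))
l0=lever(-.01)
go([((.625,-.0945,.2),0,15,22),(g(l0,.064,15),0,15,6)])
E
```

```text
-0.01 [ 0.6509 -0.0962]
0.55 [ 0.691  -0.0776]
-0.55 [ 0.6085 -0.0912]
bin min x [0.734 0.737 0.739]
22 x [-0.0232, -0.0278, 0.0042] [-0.13, -0.67, -0.99]
6 x [0.0017, -0.0003, 0.0243] [0.0, -0.0, 0.0]
```

```bash
python3 -m pendant '[[-0.0232,-0.0278,0.0042,-0.13,-0.67,-0.99,0.087],[-0.0232,-0.0278,0.0042,-0.13,-0.67,-0.99,0.087],[-0.0232,-0.0278,0.0042,-0.13,-0.67,-0.99,0.087],[-0.0232,-0.0278,0.0042,-0.13,-0.67,-0.99,0.087],[-0.0232,-0.0278,0.0042,-0.13,-0.67,-0.99,0.087],[-0.0232,-0.0278,0.0042,-0.13,-0.67,-0.99,0.087],[-0.0232,-0.0278,0.0042,-0.13,-0.67,-0.99,0.087],[-0.0232,-0.0278,0.0042,-0.13,-0.67,-0.99,0.087],[-0.0232,-0.0278,0.0042,-0.13,-0.67,-0.99,0.087],[-0.0232,-0.0278,0.0042,-0.13,-0.67,-0.99,0.087]]' && python3 -m pendant '[[-0.0232,-0.0278,0.0042,-0.13,-0.67,-0.99,0.087],[-0.0232,-0.0278,0.0042,-0.13,-0.67,-0.99,0.087],[-0.0232,-0.0278,0.0042,-0.13,-0.67,-0.99,0.087],[-0.0232,-0.0278,0.0042,-0.13,-0.67,-0.99,0.087],[-0.0232,-0.0278,0.0042,-0.13,-0.67,-0.99,0.087],[-0.0232,-0.0278,0.0042,-0.13,-0.67,-0.99,0.087],[-0.0232,-0.0278,0.0042,-0.13,-0.67,-0.99,0.087],[-0.0232,-0.0278,0.0042,-0.13,-0.67,-0.99,0.087],[-0.0232,-0.0278,0.0042,-0.13,-0.67,-0.99,0.087],[-0.0232,-0.0278,0.0042,-0.13,-0.67,-0.99,0.087]]' && python3 -m pendant '[[-0.0232,-0.0278,0.0042,-0.13,-0.67,-0.99,0.087],[-0.0232,-0.0278,0.0042,-0.13,-0.67,-0.99,0.087],[0,0,0,0,0,0,0.087],[0,0,0,0,0,0,0.087],[0,0,0,0,0,0,0.087]]'
python3 - <<'E'
from h import *
st()
l0=lever(-.01)
go([(g(l0,.064,15),0,15,6)])
go([(g(l0,.064,15),0,15,7)])
E
```

```text
t: 0.93
ee_pos: [0.3824, 0.2663, 0.2014]
ee_rot: [0.104, 0.993, -0.0, 0.06]
contact_force: [1.1, 0.4, -0.6]
opening: 0.0871
gripper_force: 0.0
t: 1.77
ee_pos: [0.5798, -0.0393, 0.1972]
ee_rot: [0.017, 0.993, 0.0, 0.118]
contact_force: [1.1, 0.5, -0.3]
opening: 0.0867
gripper_force: 0.0
t: 2.18
ee_pos: [0.6244, -0.0939, 0.1993]
ee_rot: [0.0, 0.992, 0.0, 0.129]
contact_force: [-0.5, 0.2, -0.2]
opening: 0.0872
gripper_force: 0.0
2.18 tcp [ 0.6244 -0.0939  0.1993] z [ 0.256  0.    -0.967] y [0.001 1.    0.001] F [-0.5  0.2 -0.2] open 0.0872 gf 0.0
6 x [0.0015, -0.0004, 0.0243] [0.0, -0.03, -0.01]
7 x [0.0013, -0.0003, 0.0208] [0.0, -0.03, -0.01]
```

```bash
python3 -m pendant '[[0.0015,-0.0004,0.0243,0,0,0,0.087],[0.0015,-0.0004,0.0243,0,0,0,0.087],[0.0015,-0.0004,0.0243,0,0,0,0.087],[0.0015,-0.0004,0.0243,0,0,0,0.087],[0.0015,-0.0004,0.0243,0,0,0,0.087],[0.0015,-0.0004,0.0243,0,0,0,0.087],[0,0,0,0,0,0,0.01],[0,0,0,0,0,0,0.01],[0,0,0,0,0,0,0.01],[0,0,0,0,0,0,0.01]]' && python3 -m pendant '[[0,0,0,0,0,0,0.01],[0,0,0,0,0,0,0.01]]'
python3 - <<'E'
from h import *
st()
s=robot.sense();p=s["ee_pos"]
go([(np.r_[p[:2]+lever(q)-lever(-.01),p[2]],0,15,4) for q in (.28,.56)])
E
```

```text
t: 3.02
ee_pos: [0.6549, -0.0964, 0.0591]
ee_rot: [-0.0, 0.991, 0.0, 0.131]
contact_force: [0.4, -1.3, -0.4]
opening: 0.0677
gripper_force: 0.0
t: 3.18
ee_pos: [0.6546, -0.0967, 0.0585]
ee_rot: [0.0, 0.991, 0.0, 0.131]
contact_force: [-0.5, -1.6, -0.1]
opening: 0.0548
gripper_force: 0.0
3.18 tcp [ 0.6546 -0.0967  0.0585] z [ 0.26   0.001 -0.966] y [0.    1.    0.001] F [-0.5 -1.6 -0.1] open 0.0548 gf 0.0
4 x [-0.0053, 0.0017, 0.0014] [0.01, 0.02, -0.01]
4 x [-0.0045, 0.0031, 0.0012] [0.0, -0.0, 0.0]
```

```bash
python3 -m pendant '[[0,0,0,0,0,0,0.01],[0,0,0,0,0,0,0.01],[0,0,0,0,0,0,0.01],[0,0,0,0,0,0,0.01],[0,0,0,0,0,0,0.01],[0,0,0,0,0,0,0.01],[0,0,0,0,0,0,0.01]]' && python3 -m pendant '[[-0.0053,0.0017,0.0014,0,0,0,0.01],[-0.0053,0.0017,0.0014,0,0,0,0.01],[-0.0053,0.0017,0.0014,0,0,0,0.01],[-0.0053,0.0017,0.0014,0,0,0,0.01],[-0.0045,0.0031,0.0012,0,0,0,0.01],[-0.0045,0.0031,0.0012,0,0,0,0.01],[-0.0045,0.0031,0.0012,0,0,0,0.01],[-0.0045,0.0031,0.0012,0,0,0,0.01],[0,0,0,0,0,0,0.01],[0,0,0,0,0,0,0.01]]'
python3 - <<'E'
from h import *
st();print(g(lever(.55),.064,15))
E
```

```text
t: 3.77
ee_pos: [0.6539, -0.0971, 0.0569]
ee_rot: [0.0, 0.992, -0.0, 0.13]
contact_force: [0.8, -1.1, -0.6]
opening: 0.0172
gripper_force: 30.0
t: 4.6
ee_pos: [0.6971, -0.0789, 0.0572]
ee_rot: [0.0, 0.991, -0.002, 0.132]
contact_force: [6.9, -4.9, -5.2]
opening: 0.0168
gripper_force: 30.0
4.6 tcp [ 0.6971 -0.0789  0.0572] z [ 0.262 -0.003 -0.965] y [ 0.001  1.    -0.003] F [ 6.9 -4.9 -5.2] open 0.0168 gf 30.0
[ 0.69311378 -0.07764696  0.05627259]
```

```bash
python3 -m pendant '[[0.0025,0,0,0,0,0,0.01],[0,0,0,0,0,0,0.05],[0,0,0,0,0,0,0.05],[0,0,0,0,0,0,0.05],[0,0,0,0,0,0,0.05],[0,0,0,0,0,0,0.05],[0,0,-0.03,0,0,0,0.05],[0,0,-0.03,0,0,0,0.05],[0,0,-0.03,0,0,0,0.05],[0,0,-0.03,0,0,0,0.05]]'
python3 - <<'E'
from h import *
st()
c=imaging.camera("side");np.savez("side1.npz",**c);W=cloud(c);x,y,z=W[...,0],W[...,1],W[...,2]
m=(x>.59)&(x<.72)&(y<-.05)&(y>-.13)&(z>.07)&(z<.092)
p=W[m];print(m.sum(),np.median(p,0),cv2.minAreaRect((p[:,:2]*1000).astype(np.float32)));print(lever(.55))
C=np.array([.443,-.28]);B=np.array([.433,.3915]);A=np.array([.527,.414])
go([((*C,.14),0,0,8),((*C,.013+.008),0,0,5)])
E
```

```text
t: 5.43
ee_pos: [0.6606, -0.0774, 0.1733]
ee_rot: [0.0, 0.992, 0.0, 0.13]
contact_force: [0.4, 1.1, -0.1]
opening: 0.0493
gripper_force: 0.0
5.43 tcp [ 0.6606 -0.0774  0.1733] z [ 0.257  0.    -0.966] y [0.001 1.    0.   ] F [ 0.4  1.1 -0.1] open 0.0493 gf 0.0
40 [ 0.68868558 -0.07169364  0.08266612] ((689.49951171875, -75.37551879882812), (14.54786491394043, 15.833223342895508), 41.7471809387207)
[ 0.69104323 -0.07764696]
8 x [0.028, -0.0252, 0.0008] [0.01, 1.93, -0.01]
5 x [0.0, 0.0, 0.0238] [0.0, 0.0, 0.0]
```

```bash
python3 -m pendant '[[0.028,-0.0252,0.0008,0,1.93,0,0.06],[0.028,-0.0252,0.0008,0,1.93,0,0.06],[0.028,-0.0252,0.0008,0,1.93,0,0.06],[0.028,-0.0252,0.0008,0,1.93,0,0.06],[0.028,-0.0252,0.0008,0,1.93,0,0.06],[0.028,-0.0252,0.0008,0,1.93,0,0.06],[0.028,-0.0252,0.0008,0,1.93,0,0.06],[0.028,-0.0252,0.0008,0,1.93,0,0.06],[0,0,0,0,0,0,0.06],[0,0,0,0,0,0,0.06]]'
cat >> h.py <<'E'
def wrist(z,name=None):
    """red blobs in wrist image cast onto height z; returns list of world xy"""
    s=robot.sense();c=imaging.camera("wrist");R=Ro.from_quat(s["ee_rot"]).as_matrix();p=np.array(s["ee_pos"]);K=c["K"];M=c["mount"]
    if name:cv2.imwrite(name,c["img"])
    def cast(u,v,z=z):
        d=np.array([u-K[0,2],v-K[1,2]]);r=np.hypot(*d);th=r/K[0,0];ray=np.r_[np.sin(th)*d/max(r,1e-9),np.cos(th)]
        w=R@(M[:3,:3]@ray);o=p+R@M[:3,3];return o+w*(z-o[2])/w[2]
    hsv=cv2.cvtColor(c["img"],cv2.COLOR_BGR2HSV)
    m=(((hsv[...,0]<14)|(hsv[...,0]>174))&(hsv[...,1]>110)&(hsv[...,2]>50)).astype(np.uint8)
    m=cv2.morphologyEx(m,cv2.MORPH_OPEN,np.ones((3,3)))
    k,l,stt,ce=cv2.connectedComponentsWithStats(m)
    for i in range(1,k):
        if stt[i,4]>150:
            cn=max(cv2.findContours((l==i).astype(np.uint8),cv2.RETR_EXTERNAL,cv2.CHAIN_APPROX_NONE)[0],key=len)[:,0]
            q=np.array([cast(*a)[:2] for a in cn]);b=cv2.minAreaRect((q*1000).astype(np.float32))
            print("blob",ce[i].round(),stt[i,4],"world",np.round(b[0],1),np.round(b[1],1),"ang",round(b[2],1))
    return c,cast
E
python3 - <<'E'
from h import *
st();c,cast=wrist(.024,"pics/w1.png");print(c["mount"].round(3).tolist(),c["K"].round(1).tolist())
E
```

```text
t: 6.32
ee_pos: [0.4398, -0.2807, 0.1343]
ee_rot: [0.002, 1.0, 0.0, -0.004]
contact_force: [0.1, 0.6, 0.8]
opening: 0.0599
gripper_force: 0.0
6.32 tcp [ 0.4398 -0.2807  0.1343] z [-0.008  0.001 -1.   ] y [0.005 1.    0.   ] F [0.1 0.6 0.8] open 0.0599 gf 0.0
blob [535. 128.] 357 world [363.3 -62.6] [38.  14.1] ang 87.8
blob [ 44. 157.] 218 world [ 382.4 -599.7] [31.8 17. ] ang 5.0
blob [313. 203.] 550 world [ 439.  -285.1] [21.  23.4] ang 89.7
blob [ 70. 222.] 197 world [ 461.7 -567.2] [29.3 17.1] ang 3.3
[[-0.0, -0.967, -0.254, 0.07], [1.0, -0.0, 0.0, 0.001], [-0.0, -0.254, 0.967, -0.15], [0.0, 0.0, 0.0, 1.0]] [[309.7, 0.0, 319.5], [0.0, 309.7, 201.3], [0.0, 0.0, 1.0]]
```

View pics/w1.png

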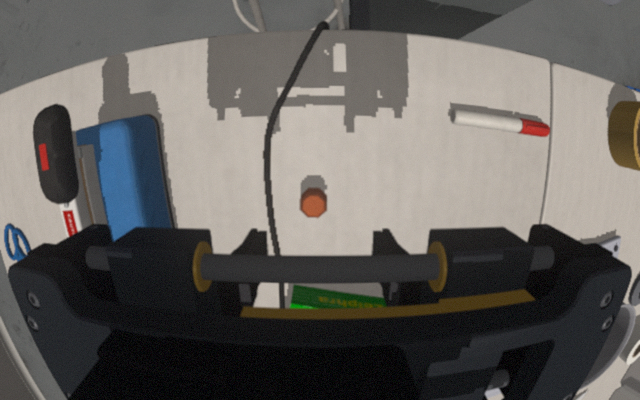

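The wrist picture shows the bead at (313,203), with a cable along column 270 about 40 mm to its left. Before choosing the closing direction I'll zoom in on the bead.

Run:
```python
import cv2
a=cv2.imread("pics/w1.png")[165:235,265:355];cv2.imwrite("pics/w1c.png",cv2.resize(a,None,fx=7,fy=7,interpolation=cv2.INTER_CUBIC))
```

```text
(no output)
```

View pics/w1c.png

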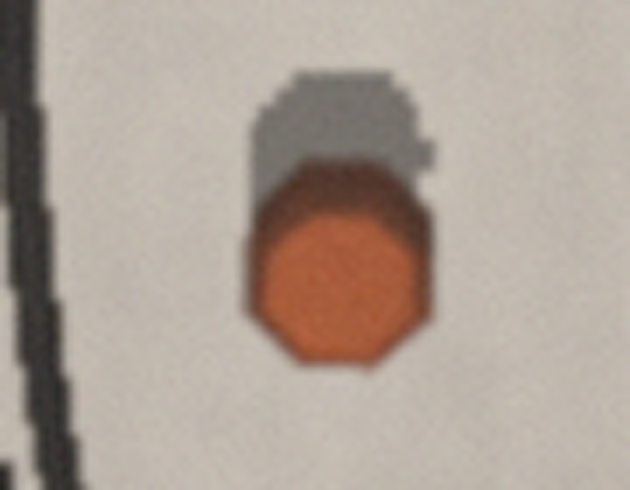

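The bead stands upright with its flats nearly parallel to the pads, so I can grasp it at the current yaw with a narrow opening to clear the cable.

Run:
```python
from h import *
st();c,cast=wrist(.024);b=cast(313.9,206);print(b, cast(275,206,0.004))
W=cloud(imaging.camera("top"));
C=b[:2]
go([((*C,.06),0,0,4),((*C,.0145),0,0,4)])
```

```text
6.37 tcp [ 0.4411 -0.2792  0.1343] z [-0.008  0.001 -1.   ] y [0.002 1.    0.001] F [1.2 0.7 0.5] open 0.0603 gf 0.0
blob [534. 127.] 371 world [363.2 -63.2] [39.1 14.3] ang 88.3
blob [ 42. 154.] 218 world [ 381.7 -600.5] [32. 17.] ang 4.0
blob [311. 202.] 545 world [ 438.6 -285.3] [21.  23.3] ang 89.9
blob [ 69. 222.] 214 world [ 463.3 -567.4] [33.1 17.2] ang 3.4
[ 0.44298132 -0.28272707  0.024     ] [ 0.44834112 -0.3199412   0.004     ]
4 x [-0.0003, -0.0012, 0.0186] [0.01, -0.11, 0.02]
4 x [0.0, 0.0, 0.0114] [0.0, 0.0, 0.0]
```

```bash
python3 -m pendant '[[-0.0003,-0.0012,0.0186,0,-0.11,0,0.036],[-0.0003,-0.0012,0.0186,0,-0.11,0,0.036],[-0.0003,-0.0012,0.0186,0,-0.11,0,0.036],[-0.0003,-0.0012,0.0186,0,-0.11,0,0.036],[0,0,0.0114,0,0,0,0.036],[0,0,0.0114,0,0,0,0.036],[0,0,0.0114,0,0,0,0.036],[0,0,0.0114,0,0,0,0.036],[0,0,0,0,0,0,0.036],[0,0,0,0,0,0,0.01]]' && python3 -m pendant '[[0,0,0,0,0,0,0.01],[0,0,0,0,0,0,0.01],[0,0,0,0,0,0,0.01]]'
python3 - <<'E'
from h import *
st()
P=np.r_[POT,.125]
go([((.5,-.25,.18),0,0,5),((*POT,.18),0,0,10),((*POT,.105),0,0,4)])
E
```

```text
t: 7.3
ee_pos: [0.4414, -0.2838, 0.0138]
ee_rot: [0.0, 1.0, 0.0, -0.001]
contact_force: [-0.7, -0.5, -0.0]
opening: 0.0337
gripper_force: 0.0
t: 7.55
ee_pos: [0.4422, -0.2842, 0.0149]
ee_rot: [0.0, 1.0, -0.0, 0.0]
contact_force: [-0.4, -1.1, 1.4]
opening: 0.0238
gripper_force: 30.0
7.55 tcp [ 0.4422 -0.2842  0.0149] z [ 0. -0. -1.] y [ 0.  1. -0.] F [-0.4 -1.1  1.4] open 0.0238 gf 30.0
5 x [-0.0116, 0.0068, -0.033] [-0.0, 0.0, -0.01]
10 x [-0.0122, 0.0334, 0.0] [0.0, 0.0, 0.0]
4 x [0.0, 0.0, 0.0188] [0.0, 0.0, 0.0]
```

```bash
python3 -m pendant '[[-0.0,0.0,-0.033,0,0,0,0.01],[-0.0116,0.0068,-0.033,0,0,0,0.01],[-0.0116,0.0068,-0.033,0,0,0,0.01],[-0.0116,0.0068,-0.033,0,0,0,0.01],[-0.0116,0.0068,-0.033,0,0,0,0.01],[-0.013,0.0334,0.0,0,0,0,0.01],[-0.013,0.0334,0.0,0,0,0,0.01],[-0.013,0.0334,0.0,0,0,0,0.01],[-0.013,0.0334,0.0,0,0,0,0.01],[-0.013,0.0334,0.0,0,0,0,0.01]]' && python3 -m pendant '[[-0.013,0.0334,0.0,0,0,0,0.01],[-0.013,0.0334,0.0,0,0,0,0.01],[-0.013,0.0334,0.0,0,0,0,0.01],[-0.013,0.0334,0.0,0,0,0,0.01],[-0.013,0.0334,0.0,0,0,0,0.01],[0,0,0,0,0,0,0.01],[0,0,0,0,0,0,0.01]]'
python3 - <<'E'
from h import *
st()
D=POT+[.015,-.01]
go([((*D,.115),0,0,3),((*D,.073),0,0,3)])
E
```

```text
t: 8.38
ee_pos: [0.5538, -0.0882, 0.1799]
ee_rot: [0.0, 1.0, 0.0, 0.0]
contact_force: [1.9, 0.2, -0.3]
opening: 0.0235
gripper_force: 30.0
t: 8.97
ee_pos: [0.6186, 0.0805, 0.1788]
ee_rot: [-0.002, 1.0, 0.0, -0.001]
contact_force: [0.7, -0.0, 0.4]
opening: 0.0233
gripper_force: 30.0
8.97 tcp [0.6186 0.0805 0.1788] z [-0.001  0.    -1.   ] y [-0.005  1.     0.   ] F [ 0.7 -0.   0.4] open 0.0233 gf 30.0
3 x [-0.0062, -0.002, 0.0213] [0.01, -0.03, 0.09]
3 x [0.0, 0.0, 0.014] [0.0, 0.0, 0.0]
```

```bash
python3 -m pendant '[[-0.0062,-0.002,0.0213,0,0,0.09,0.01],[-0.0062,-0.002,0.0213,0,0,0.09,0.01],[-0.0062,-0.002,0.0213,0,0,0.09,0.01],[0,0,0.014,0,0,0,0.01],[0,0,0.014,0,0,0,0.01],[0,0,0.014,0,0,0,0.01],[0,0,0,0,0,0,0.01],[0,0,0,0,0,0,0.034],[0,0,0,0,0,0,0.034],[0,0,0,0,0,0,0.034]]' && python3 -m pendant '[[0,0,-0.035,0,0,0,0.034],[0,0,-0.035,0,0,0,0.034],[0,0,-0.035,0,0,0,0.034],[0,0,-0.035,0,0,0,0.034]]'
python3 - <<'E'
from h import *
st()
c=imaging.camera("top");cv2.imwrite("pics/top2.png",c["img"][120:280,160:400]);W=cloud(c)
hsv=cv2.cvtColor(c["img"],cv2.COLOR_BGR2HSV)
m=(((hsv[...,0]<14)|(hsv[...,0]>174))&(hsv[...,1]>110)&(hsv[...,2]>50)).astype(np.uint8)
k,l,s_,ce=cv2.connectedComponentsWithStats(m)
for i in range(1,k):
    if 12<s_[i,4]<120:print(ce[i].round(),s_[i,4],np.nanmedian(W[l==i],0).round(3))
go([((.527,.405,.21),0,0,10),((.500,.405,.16),0,0,10)])
E
```

```text
t: 9.8
ee_pos: [0.6377, 0.0713, 0.0745]
ee_rot: [0.002, 1.0, 0.0, 0.0]
contact_force: [-0.5, -0.1, 0.1]
opening: 0.0321
gripper_force: 0.0
t: 10.13
ee_pos: [0.6371, 0.071, 0.2159]
ee_rot: [0.003, 1.0, 0.0, 0.0]
contact_force: [-0.4, 0.6, -0.1]
opening: 0.0338
gripper_force: 0.0
10.13 tcp [0.6371 0.071  0.2159] z [ 0.     0.001 -1.   ] y [0.005 1.    0.001] F [-0.4  0.6 -0.1] open 0.0338 gf 0.0
[581.  87.] 97 [ 0.89  -0.732  0.008]
[601. 123.] 55 [ 0.776 -0.766  0.016]
[ 94. 168.] 20 [0.644 0.639 0.085]
[112. 171.] 20 [0.638 0.597 0.071]
[184. 214.] 53 [0.527 0.412 0.024]
[190. 248.] 52 [0.434 0.389 0.024]
[537. 260.] 46 [ 0.381 -0.491  0.113]
[356. 272.] 75 [ 0.364 -0.053  0.016]
10 x [0.0115, 0.0334, 0.0014] [0.02, 0.07, -0.03]
10 x [0.0027, 0.0, 0.005] [0.0, 0.0, 0.0]
```

```bash
python3 -m pendant '[[0.0115,0.0334,0.0014,0,0,0,0.05],[0.0115,0.0334,0.0014,0,0,0,0.05],[0.0115,0.0334,0.0014,0,0,0,0.05],[0.0115,0.0334,0.0014,0,0,0,0.05],[0.0115,0.0334,0.0014,0,0,0,0.05],[0.0115,0.0334,0.0014,0,0,0,0.05],[0.0115,0.0334,0.0014,0,0,0,0.05],[0.0115,0.0334,0.0014,0,0,0,0.05],[0.0115,0.0334,0.0014,0,0,0,0.05],[0.0115,0.0334,0.0014,0,0,0,0.05]]' && python3 -m pendant '[[0,0,0.025,0,0,0,0.05],[0,0,0.025,0,0,0,0.05],[0,0,0.025,0,0,0,0.05],[0,0,0,0,0,0,0.05],[0,0,0,0,0,0,0.05]]'
cat >> h.py <<'E'
def octo(crop,name):
    """bright top face of the bead nearest the jaws: edge directions in world"""
    st();s=robot.sense();c,cast=wrist(.024)
    cv2.imwrite(name,cv2.resize(c["img"][crop[1]:crop[3],crop[0]:crop[2]],None,fx=5,fy=5,interpolation=cv2.INTER_CUBIC));return c,cast
E
python3 - <<'E'
from h import *
c,cast=octo((240,150,400,250),"pics/w2.png")
E
```

```text
t: 11.02
ee_pos: [0.5232, 0.4075, 0.2004]
ee_rot: [0.003, 1.0, 0.001, 0.0]
contact_force: [-0.3, 0.3, -0.3]
opening: 0.0499
gripper_force: 0.0
t: 11.43
ee_pos: [0.5231, 0.4053, 0.1239]
ee_rot: [0.003, 1.0, -0.001, -0.001]
contact_force: [0.0, -0.0, 0.6]
opening: 0.0494
gripper_force: 0.0
11.43 tcp [0.5231 0.4053 0.1239] z [-0.003 -0.001 -1.   ] y [ 0.005  1.    -0.001] F [ 0.  -0.   0.6] open 0.0494 gf 0.0
blob [300.  96.] 634 world [431.8 391.1] [21.6 22.5] ang 82.5
blob [327. 207.] 601 world [523.8 412.8] [23.9 22.6] ang 30.1
```

View pics/w2.png

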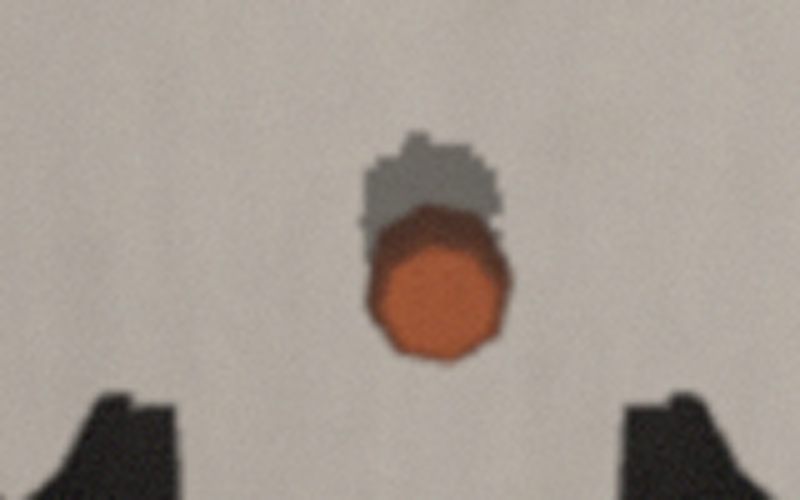

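The bead's top face is centred at crop (443,302), and its right-hand edge leans about 13°. I'll turn the tool to psi = -13 to match.

Run:
```python
from h import *
c,cast=wrist(.024);b=cast(328.6,210.4);print(b)
go([((*b[:2],.065),-13,0,4),((*b[:2],.0145),-13,0,4)])
```

```text
blob [299.  95.] 628 world [431.7 390.9] [21.8 22.2] ang 88.9
blob [326. 205.] 590 world [523.8 413.2] [21.2 24.5] ang 89.4
[0.52841234 0.41490927 0.024     ]
4 x [-0.0007, 0.0022, 0.0154] [0.03, 0.01, 3.17]
4 x [0.0, 0.0, 0.0126] [0.0, 0.0, -0.0]
```

```bash
python3 -m pendant '[[-0.0007,0.002,0.0154,0,0,3.17,0.05],[-0.0007,0.002,0.0154,0,0,3.17,0.05],[-0.0007,0.002,0.0154,0,0,3.17,0.05],[-0.0007,0.002,0.0154,0,0,3.17,0.05],[0,0,0.0126,0,0,0,0.05],[0,0,0.0126,0,0,0,0.045],[0,0,0.0126,0,0,0,0.045],[0,0,0.0124,0,0,0,0.04],[0,0,0,0,0,0,0.04],[0,0,0,0,0,0,0.01]]' && python3 -m pendant '[[0,0,0,0,0,0,0.01],[0,0,0,0,0,0,0.01],[0,0,0,0,0,0,0.01],[0,0,0,0,0,0,0.01]]'
python3 - <<'E'
from h import *
st()
p=robot.sense()["ee_pos"]
D=POT+[-.015,-.01]
go([((p[0],p[1],.205),-13,0,6),((*D,.205),0,0,10),((*D,.073),0,0,5)])
E
```

```text
t: 12.37
ee_pos: [0.5272, 0.4134, 0.0123]
ee_rot: [0.113, 0.994, 0.0, -0.001]
contact_force: [-0.0, -0.3, 0.2]
opening: 0.0385
gripper_force: 0.0
t: 12.7
ee_pos: [0.5269, 0.4135, 0.0125]
ee_rot: [0.113, 0.994, 0.0, -0.001]
contact_force: [0.2, -0.6, 0.1]
opening: 0.0236
gripper_force: 30.0
12.7 tcp [0.5269 0.4135 0.0125] z [-0.001  0.    -1.   ] y [ 0.224  0.974 -0.   ] F [ 0.2 -0.6  0.1] open 0.0236 gf 30.0
6 x [0.0, -0.0, -0.0321] [-0.0, -0.01, 0.01]
10 x [-0.0122, -0.0327, 0.0] [0.0, 0.0, -1.3]
5 x [0.0, 0.0, 0.0264] [0.0, 0.0, 0.0]
```

```bash
python3 -m pendant '[[0,0,-0.0321,0,0,0,0.01],[0,0,-0.0321,0,0,0,0.01],[0,0,-0.0321,0,0,0,0.01],[0,0,-0.0321,0,0,0,0.01],[0,0,-0.0321,0,0,0,0.01],[0,0,-0.0321,0,0,0,0.01],[-0.0122,-0.0327,0,0,0,-1.3,0.01],[-0.0122,-0.0327,0,0,0,-1.3,0.01],[-0.0122,-0.0327,0,0,0,-1.3,0.01],[-0.0122,-0.0327,0,0,0,-1.3,0.01]]' && python3 -m pendant '[[-0.0122,-0.0327,0,0,0,-1.3,0.01],[-0.0122,-0.0327,0,0,0,-1.3,0.01],[-0.0122,-0.0327,0,0,0,-1.3,0.01],[-0.0122,-0.0327,0,0,0,-1.3,0.01],[-0.0122,-0.0327,0,0,0,-1.3,0.01],[-0.0122,-0.0327,0,0,0,-1.3,0.01],[0,0,0,0,0,0,0.01],[0,0,0.0264,0,0,0,0.01],[0,0,0.0264,0,0,0,0.01],[0,0,0.0264,0,0,0,0.01]]' && python3 -m pendant '[[0,0,0.0264,0,0,0,0.01],[0,0,0.0264,0,0,0,0.01],[0,0,0,0,0,0,0.01],[0,0,0,0,0,0,0.034],[0,0,0,0,0,0,0.034],[0,0,0,0,0,0,0.034],[0,0,-0.035,0,0,0,0.034],[0,0,-0.035,0,0,0,0.034],[0,0,-0.035,0,0,0,0.034],[0,0,-0.035,0,0,0,0.034]]'
python3 - <<'E'
from h import *
st()
go([((.428,.39,.205),0,0,10),((.428,.39,.13),0,0,3)])
E
```

```text
t: 13.53
ee_pos: [0.55, 0.2743, 0.2054]
ee_rot: [0.067, 0.998, 0.0, -0.0]
contact_force: [0.1, -0.0, 0.4]
opening: 0.0235
gripper_force: 30.0
t: 14.37
ee_pos: [0.6077, 0.0745, 0.1254]
ee_rot: [0.0, 1.0, 0.001, 0.0]
contact_force: [0.3, 0.3, -0.4]
opening: 0.0234
gripper_force: 30.0
t: 15.2
ee_pos: [0.608, 0.0742, 0.2167]
ee_rot: [0.0, 1.0, 0.001, 0.001]
contact_force: [0.7, 1.4, -1.1]
opening: 0.0339
gripper_force: 0.0
15.2 tcp [0.608  0.0742 0.2167] z [ 0.002  0.001 -1.   ] y [0.    1.    0.001] F [ 0.7  1.4 -1.1] open 0.0339 gf 0.0
10 x [0.018, 0.0316, 0.0012] [0.01, 0.01, -0.0]
3 x [0.0, 0.0, 0.025] [0.0, 0.0, 0.0]
```

```bash
python3 -m pendant '[[0.018,0.0316,0.0012,0,0,0,0.05],[0.018,0.0316,0.0012,0,0,0,0.05],[0.018,0.0316,0.0012,0,0,0,0.05],[0.018,0.0316,0.0012,0,0,0,0.05],[0.018,0.0316,0.0012,0,0,0,0.05],[0.018,0.0316,0.0012,0,0,0,0.05],[0.018,0.0316,0.0012,0,0,0,0.05],[0.018,0.0316,0.0012,0,0,0,0.05],[0.018,0.0316,0.0012,0,0,0,0.05],[0.018,0.0316,0.0012,0,0,0,0.05]]' && python3 -m pendant '[[0,0,0.025,0,0,0,0.05],[0,0,0.025,0,0,0,0.05],[0,0,0.025,0,0,0,0.05],[0,0,0,0,0,0,0.05],[0,0,0,0,0,0,0.05],[0,0,0,0,0,0,0.05]]'
python3 - <<'E'
from h import *
c,cast=octo((240,150,400,250),"pics/w3.png")
c=imaging.camera("top");cv2.imwrite("pics/top3.png",cv2.resize(c["img"][130:230,250:410],None,fx=5,fy=5,interpolation=cv2.INTER_CUBIC))
E
```

```text
t: 16.03
ee_pos: [0.4271, 0.3923, 0.2036]
ee_rot: [0.0, 1.0, 0.002, 0.001]
contact_force: [-0.2, 1.1, 0.7]
opening: 0.0501
gripper_force: 0.0
t: 16.53
ee_pos: [0.4286, 0.3912, 0.1287]
ee_rot: [0.0, 1.0, 0.001, 0.001]
contact_force: [-0.0, 0.1, 1.1]
opening: 0.0504
gripper_force: 0.0
16.53 tcp [0.4286 0.3912 0.1287] z [ 0.001  0.003 -1.   ] y [0.    1.    0.003] F [-0.   0.1  1.1] open 0.0504 gf 0.0
blob [317. 204.] 575 world [428.7 390.6] [20.6 23.9] ang 89.9
```

View pics/w3.png

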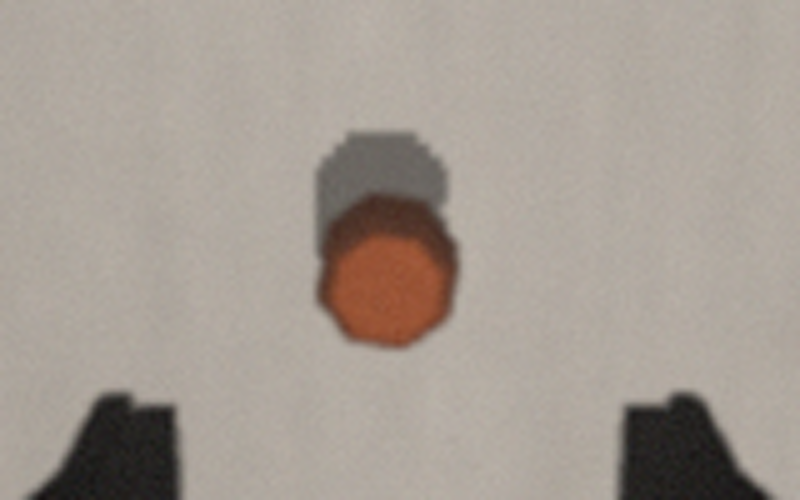

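View pics/top3.png

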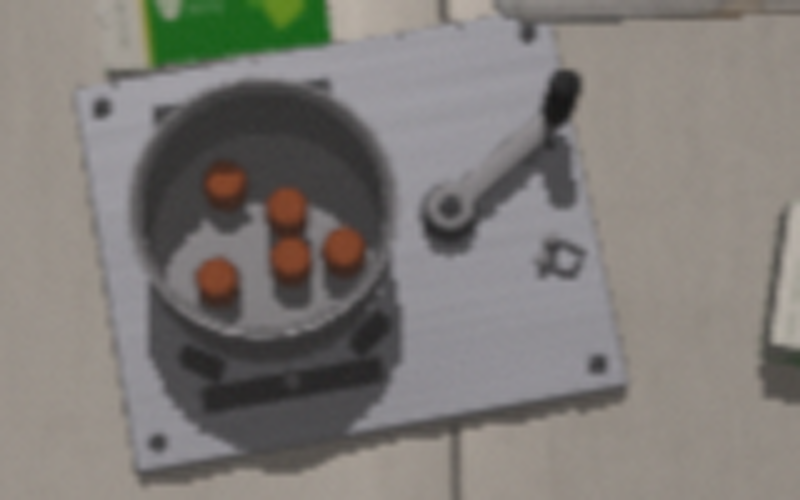

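Five beads are now in the pot and the lever sits at the bar mark (grip at (562,95) in the crop). The last bead's top face is centred at crop (390,290), with edges leaning about 8°.

Run:
```python
from h import *
c,cast=wrist(.024);b=cast(317.7,208);print(b)
go([((*b[:2],.065),-8,0,4),((*b[:2],.0145),-8,0,4)])
```

```text
blob [317. 205.] 565 world [428.8 390.4] [21.4 23.9] ang 89.9
[0.43174444 0.39142754 0.024     ]
4 x [-0.0008, 0.0, 0.0159] [0.05, 0.01, 2.0]
4 x [-0.0, 0.0, 0.0126] [0.0, 0.0, 0.0]
```

```bash
python3 -m pendant '[[-0.0008,0,0.0159,0,0,2.0,0.05],[-0.0008,0,0.0159,0,0,2.0,0.05],[-0.0008,0,0.0159,0,0,2.0,0.05],[-0.0008,0,0.0159,0,0,2.0,0.045],[0,0,0.0126,0,0,0,0.045],[0,0,0.0126,0,0,0,0.045],[0,0,0.0126,0,0,0,0.045],[0,0,0.0122,0,0,0,0.04],[0,0,0,0,0,0,0.04],[0,0,0,0,0,0,0.01]]' && python3 -m pendant '[[0,0,0,0,0,0,0.01],[0,0,0,0,0,0,0.01],[0,0,0,0,0,0,0.01],[0,0,0,0,0,0,0.01]]'
python3 - <<'E'
from h import *
st()
p=robot.sense()["ee_pos"]
D=POT+[-.005,-.005]
go([((p[0],p[1],.205),-8,0,6),((*D,.205),0,0,10),((*D,.083),0,0,5)])
E
```

```text
t: 17.52
ee_pos: [0.4305, 0.3905, 0.0122]
ee_rot: [0.069, 0.998, 0.0, -0.001]
contact_force: [0.9, 0.6, 0.1]
opening: 0.0384
gripper_force: 0.0
t: 17.85
ee_pos: [0.4303, 0.3903, 0.0126]
ee_rot: [0.07, 0.998, 0.0, -0.001]
contact_force: [0.5, -0.4, -0.3]
opening: 0.0231
gripper_force: 30.0
17.85 tcp [0.4303 0.3903 0.0126] z [-0.001  0.    -1.   ] y [0.139 0.99  0.   ] F [ 0.5 -0.4 -0.3] open 0.0231 gf 30.0
6 x [0.0, 0.0, -0.0321] [0.0, -0.01, 0.0]
10 x [-0.021, -0.0296, 0.0] [0.0, 0.0, -0.8]
5 x [0.0, 0.0, 0.0244] [0.0, 0.0, 0.0]
```

```bash
python3 -m pendant '[[0,0,-0.0321,0,0,0,0.01],[0,0,-0.0321,0,0,0,0.01],[0,0,-0.0321,0,0,0,0.01],[0,0,-0.0321,0,0,0,0.01],[0,0,-0.0321,0,0,0,0.01],[0,0,-0.0321,0,0,0,0.01],[-0.0213,-0.0274,0,0,0,-0.8,0.01],[-0.0213,-0.0274,0,0,0,-0.8,0.01],[-0.0213,-0.0274,0,0,0,-0.8,0.01],[-0.0213,-0.0274,0,0,0,-0.8,0.01]]' && python3 -m pendant '[[-0.0213,-0.0274,0,0,0,-0.8,0.01],[-0.0213,-0.0274,0,0,0,-0.8,0.01],[-0.0213,-0.0274,0,0,0,-0.8,0.01],[-0.0213,-0.0274,0,0,0,-0.8,0.01],[-0.0213,-0.0274,0,0,0,-0.8,0.01],[-0.0213,-0.0274,0,0,0,-0.8,0.01],[0,0,0,0,0,0,0.01],[0,0,0,0,0,0,0.01],[0,0,0,0,0,0,0.01]]'
python3 - <<'E'
from h import *
st()
D=POT+[0,.02]
go([((*D,.078),0,0,5)])
E
```

```text
t: 18.68
ee_pos: [0.5027, 0.2702, 0.2056]
ee_rot: [0.041, 0.999, 0.001, -0.0]
contact_force: [0.3, 0.2, -0.3]
opening: 0.0238
gripper_force: 30.0
t: 19.43
ee_pos: [0.6216, 0.1014, 0.2046]
ee_rot: [-0.0, 1.0, 0.0, -0.001]
contact_force: [-0.7, 0.6, 0.8]
opening: 0.0236
gripper_force: 30.0
19.43 tcp [0.6216 0.1014 0.2046] z [-0.002  0.001 -1.   ] y [-0.     1.     0.001] F [-0.7  0.6  0.8] open 0.0236 gf 30.0
5 x [-0.0001, 0.0006, 0.0253] [0.01, -0.02, 0.0]
```

```bash
python3 -m pendant '[[0,0.0006,0.0253,0,0,0,0.01],[0,0.0006,0.0253,0,0,0,0.01],[0,0.0006,0.0253,0,0,0,0.01],[0,0.0006,0.0253,0,0,0,0.01],[0,0.0006,0.0253,0,0,0,0.01],[0,0,0,0,0,0,0.01],[0,0,0,0,0,0,0.034],[0,0,0,0,0,0,0.034],[0,0,0,0,0,0,0.034],[0,0,0,0,0,0,0.034]]' && python3 -m pendant '[[0,0,-0.0335,0,0,0,0.034],[0,0,-0.0335,0,0,0,0.034],[0,0,-0.0335,0,0,0,0.034],[0,0,-0.0335,0,0,0,0.034]]'
python3 - <<'E'
from h import *
st()
H=np.array([.6066,.3067])
go([((*H,.215),10.5,0,8),(g(H,.140),10.5,0,4)])
E
```

```text
t: 20.27
ee_pos: [0.6229, 0.1046, 0.0805]
ee_rot: [-0.0, 1.0, 0.001, 0.001]
contact_force: [-0.5, -0.2, 0.4]
opening: 0.033
gripper_force: 0.0
t: 20.6
ee_pos: [0.6221, 0.1038, 0.2153]
ee_rot: [0.0, 1.0, 0.0, 0.0]
contact_force: [0.6, 0.8, 0.2]
opening: 0.0339
gripper_force: 0.0
20.6 tcp [0.6221 0.1038 0.2153] z [ 0.     0.001 -1.   ] y [0.    1.    0.001] F [0.6 0.8 0.2] open 0.0339 gf 0.0
8 x [-0.0001, 0.0255, 0.0001] [0.01, 0.0, -1.31]
4 x [0.0, 0.0, 0.0207] [0.0, 0.0, -0.0]
```

Move above the stirrer, then check the pot from the top and side cameras.

```bash
python3 -m pendant '[[0,0.0255,0,0,0,-1.31,0.055],[0,0.0255,0,0,0,-1.31,0.055],[0,0.0255,0,0,0,-1.31,0.055],[0,0.0255,0,0,0,-1.31,0.055],[0,0.0255,0,0,0,-1.31,0.055],[0,0.0255,0,0,0,-1.31,0.055],[0,0.0255,0,0,0,-1.31,0.055],[0,0.0255,0,0,0,-1.31,0.055],[0,0,0,0,0,0,0.055],[0,0,0,0,0,0,0.055]]'
python3 - <<'E'
from h import *
st()
H=np.array([.6066,.3067])
go([(g(H,.140),10.5,0,4)])
c=imaging.camera("top");W=cloud(c);hsv=cv2.cvtColor(c["img"],cv2.COLOR_BGR2HSV)
m=(((hsv[...,0]<14)|(hsv[...,0]>174))&(hsv[...,1]>110)&(hsv[...,2]>50)).astype(np.uint8)
k,l,s_,ce=cv2.connectedComponentsWithStats(m)
for i in range(1,k):
    p=np.nanmedian(W[l==i],0)
    if 12<s_[i,4]<400 and p[0]<.7 and abs(p[1])<.45:print(ce[i].round(),s_[i,4],p.round(3),"rel pot",(p[:2]-POT).round(3))
x,y,z=W[...,0],W[...,1],W[...,2]
mm=(z>.087)&(z<.1)&(abs(x-.62)<.1)&(abs(y-.085)<.1);print("rim",cv2.minEnclosingCircle((W[mm][:,:2]*1000).astype(np.float32)))
cv2.imwrite("pics/top4.png",cv2.resize(c["img"][110:230,170:400],None,fx=3.4,fy=3.4,interpolation=cv2.INTER_CUBIC))
print("stir",[S(.04*np.cos(a),.04*np.sin(a)).round(4) for a in (0,2.094,4.189)])
E
```

```text
t: 21.43
ee_pos: [0.6042, 0.3108, 0.2116]
ee_rot: [-0.094, 0.996, 0.0, -0.001]
contact_force: [-0.0, -1.4, 0.0]
opening: 0.0553
gripper_force: 0.0
21.43 tcp [0.6042 0.3108 0.2116] z [-0.002 -0.    -1.   ] y [-0.187  0.982  0.   ] F [-0.  -1.4  0. ] open 0.0553 gf 0.0
4 x [-0.0004, -0.0011, 0.0199] [0.01, -0.03, 0.08]
[294. 176.] 169 [0.625 0.109 0.043] rel pot [0.003 0.025]
[307. 177.] 112 [0.626 0.074 0.043] rel pot [ 0.004 -0.011]
[318. 180.] 52 [0.614 0.042 0.044] rel pot [-0.008 -0.042]
[356. 272.] 74 [ 0.364 -0.054  0.016] rel pot [-0.258 -0.138]
rim ((624.1737060546875, 84.32112121582031), 71.5565185546875)
stir [array([0.6615, 0.091 ]), array([0.5967, 0.1154]), array([0.6079, 0.0471])]
```

View pics/top4.png

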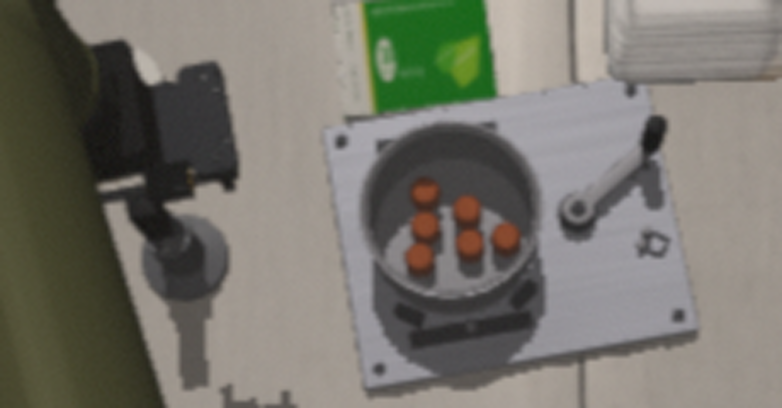

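Six beads lie in one layer in the pot, the table is clear, and the lever is still clamped. Next I grasp the stirrer.

```bash
python3 -m pendant '[[-0.0004,-0.0011,0.0199,0,0,0.08,0.055],[-0.0004,-0.0011,0.0199,0,0,0.08,0.055],[-0.0004,-0.0011,0.0199,0,0,0.08,0.055],[-0.0004,-0.0011,0.0199,0,0,0.08,0.055],[0,0,0,0,0,0,0.01],[0,0,0,0,0,0,0.01],[0,0,0,0,0,0,0.01],[0,0,0,0,0,0,0.01],[0,0,0,0,0,0,0.01],[0,0,0,0,0,0,0.01]]' && python3 -m pendant '[[0,0,0,0,0,0,0.01],[0,0,0,0,0,0,0.01]]'
python3 - <<'E'
from h import *
st()
E
```

```text
t: 22.32
ee_pos: [0.6084, 0.3035, 0.1342]
ee_rot: [-0.089, 0.996, 0.001, 0.0]
contact_force: [0.7, 0.0, 0.6]
opening: 0.0229
gripper_force: 0.0
t: 22.48
ee_pos: [0.6083, 0.3035, 0.1339]
ee_rot: [-0.089, 0.996, 0.001, 0.0]
contact_force: [0.3, 0.4, 3.3]
opening: 0.022
gripper_force: 30.0
22.48 tcp [0.6083 0.3035 0.1339] z [ 0.     0.001 -1.   ] y [-0.177  0.984  0.001] F [0.3 0.4 3.3] open 0.022 gf 30.0
```

```bash
python3 -m pendant '[[0,0,-0.028,0,0,0,0.01],[0,0,-0.028,0,0,0,0.01],[0,0,-0.028,0,0,0,0.01],[0,0,-0.028,0,0,0,0.01],[0,0,0,0,0,0,0.01],[0,0,0,0,0,0,0.01]]'
python3 - <<'E'
from h import *
st()
c=imaging.camera("side");W=cloud(c);x,y,z=W[...,0],W[...,1],W[...,2]
m=(abs(x-.608)<.03)&(abs(y-.31)<.03)&(z>.09)&(z<.25)
for a,b in((.12,.14),(.14,.16),(.16,.18),(.18,.2),(.2,.22)):
    p=W[m&(z>a)&(z<b)];print(a,len(p),np.nanmedian(p,0).round(4) if len(p) else "")
v,u=np.where(m);print("lowest",W[m][np.argsort(W[m][:,2])[:5]].round(4).tolist())
cv2.imwrite("pics/side2.png",cv2.resize(c["img"][170:300,220:380],None,fx=4,fy=4,interpolation=cv2.INTER_CUBIC))
go([((.668,.0805,.246),10.2,0,10)])
E
```

```text
t: 22.98
ee_pos: [0.6087, 0.3032, 0.2466]
ee_rot: [-0.089, 0.996, 0.001, 0.001]
contact_force: [-0.3, -0.5, -2.4]
opening: 0.0217
gripper_force: 30.0
22.98 tcp [0.6087 0.3032 0.2466] z [ 0.002  0.002 -1.   ] y [-0.177  0.984  0.002] F [-0.3 -0.5 -2.4] open 0.0217 gf 30.0
0.12 38 [0.6071 0.3107 0.1348]
0.14 50 [0.6067 0.3088 0.1472]
0.16 43 [0.6061 0.309  0.17  ]
0.18 50 [0.6067 0.3082 0.1894]
0.2 34 [0.6062 0.3089 0.2081]
lowest [[0.6035, 0.3102, 0.1267], [0.6095, 0.3104, 0.127], [0.6114, 0.3104, 0.127], [0.6015, 0.3091, 0.1284], [0.6054, 0.312, 0.129]]
10 x [-0.002, -0.023, -0.0002] [0.0, -0.01, -0.0]
```

View pics/side2.png

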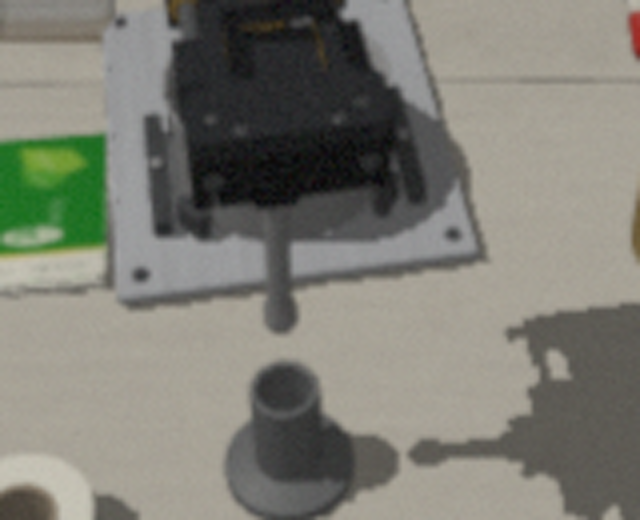

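The stirrer hangs straight in the jaws with its foot at (281,318) in the crop; the empty cup's mouth is at (285,388). Next it goes over the pot.

```bash
python3 -m pendant '[[-0.002,-0.023,-0.0002,0,0,0,0.01],[-0.002,-0.023,-0.0002,0,0,0,0.01],[-0.002,-0.023,-0.0002,0,0,0,0.01],[-0.002,-0.023,-0.0002,0,0,0,0.01],[-0.002,-0.023,-0.0002,0,0,0,0.01],[-0.002,-0.023,-0.0002,0,0,0,0.01],[-0.002,-0.023,-0.0002,0,0,0,0.01],[-0.002,-0.023,-0.0002,0,0,0,0.01],[-0.002,-0.023,-0.0002,0,0,0,0.01],[-0.002,-0.023,-0.0002,0,0,0,0.01]]' && python3 -m pendant '[[0,0,0,0,0,0,0.01],[0,0,0,0,0,0,0.01],[0,0,0,0,0,0,0.01]]'
python3 - <<'E'
from h import *
st()
c=imaging.camera("side");W=cloud(c);x,y,z=W[...,0],W[...,1],W[...,2]
m=(abs(x-.608)<.03)&(abs(y-.306)<.03)&(z>.069)&(z<.08)
print("cup rim",cv2.minEnclosingCircle((W[m][:,:2]*1000).astype(np.float32)),cv2.minAreaRect((W[m][:,:2]*1000).astype(np.float32)),m.sum())
c=imaging.camera("top");W=cloud(c);x,y,z=W[...,0],W[...,1],W[...,2]
m=(abs(x-.608)<.03)&(abs(y-.306)<.03)&(z>.069)&(z<.08)
print("cup rim",cv2.minEnclosingCircle((W[m][:,:2]*1000).astype(np.float32)),cv2.minAreaRect((W[m][:,:2]*1000).astype(np.float32)),m.sum())
go([((.668,.0805,.1475),10.2,0,5)])
E
```

```text
t: 23.87
ee_pos: [0.6673, 0.0793, 0.2442]
ee_rot: [-0.089, 0.996, -0.0, -0.003]
contact_force: [0.3, 1.0, -0.9]
opening: 0.0218
gripper_force: 30.0
t: 24.12
ee_pos: [0.6674, 0.0812, 0.2449]
ee_rot: [-0.089, 0.996, 0.0, -0.002]
contact_force: [-0.4, 0.4, -0.7]
opening: 0.0222
gripper_force: 30.0
24.12 tcp [0.6674 0.0812 0.2449] z [-0.004  0.001 -1.   ] y [-0.177  0.984  0.001] F [-0.4  0.4 -0.7] open 0.0222 gf 30.0
cup rim ((608.1876831054688, 307.3589782714844), 18.699811935424805) ((607.7655029296875, 307.693603515625), (33.59860610961914, 34.92390060424805), 1.6831674575805664) 120
cup rim ((610.7870483398438, 306.4951477050781), 18.959930419921875) ((610.003173828125, 306.06671142578125), (35.262020111083984, 35.09249496459961), 83.52786254882812) 70
5 x [-0.0, -0.0004, 0.0196] [0.02, -0.03, 0.02]
```

```bash
python3 -m pendant '[[0,0,0.0198,0,0,0,0.01],[0,0,0.0198,0,0,0,0.01],[0,0,0.0198,0,0,0,0.01],[0,0,0.0198,0,0,0,0.01],[0,0,0.0198,0,0,0,0.01],[0,0,0,0,0,0,0.01],[0,0,0,0,0,0,0.01]]'
python3 - <<'E'
from h import *
st()
s=robot.sense()
c=imaging.camera("top");np.savez("top5.npz",**c)
# circle waypoints r=40 mm, every 30 deg, relative shifts in tool axes (yaw held)
R=Ro.from_quat(s["ee_rot"]).as_matrix()
P=[S(.04*np.cos(a),.04*np.sin(a)) for a in np.radians(np.arange(0,361,15))]
print("to start",(R.T@np.r_[P[0]-s["ee_pos"][:2],.1465-s["ee_pos"][2]]).round(4))
for i in range(24):print(15*i+15,(R.T@np.r_[P[i+1]-P[i],0]).round(4)[:2].tolist())
E
```

```text
t: 24.8
ee_pos: [0.6672, 0.0817, 0.1468]
ee_rot: [-0.09, 0.996, 0.0, -0.002]
contact_force: [-0.5, 0.8, -0.7]
opening: 0.0216
gripper_force: 30.0
24.8 tcp [0.6672 0.0817 0.1468] z [-0.004  0.    -1.   ] y [-0.179  0.984  0.001] F [-0.5  0.8 -0.7] open 0.0216 gf 30.0
to start [0.004  0.0102 0.0003]
15 [0.0012, 0.0104]
30 [0.0038, 0.0097]
45 [0.0062, 0.0084]
60 [0.0082, 0.0065]
75 [0.0096, 0.0042]
90 [0.0103, 0.0015]
105 [0.0104, -0.0012]
120 [0.0097, -0.0038]
135 [0.0084, -0.0062]
150 [0.0065, -0.0082]
165 [0.0042, -0.0096]
180 [0.0015, -0.0103]
195 [-0.0012, -0.0104]
210 [-0.0038, -0.0097]
225 [-0.0062, -0.0084]
240 [-0.0082, -0.0065]
255 [-0.0096, -0.0042]
270 [-0.0103, -0.0015]
285 [-0.0104, 0.0012]
300 [-0.0097, 0.0038]
315 [-0.0084, 0.0062]
330 [-0.0065, 0.0082]
345 [-0.0042, 0.0096]
360 [-0.0015, 0.0103]
```

```bash
python3 -m pendant '[[0.002,0.005,0,0,0,0,0.01],[0.002,0.005,0,0,0,0,0.01],[0.0006,0.0052,0,0,0,0,0.01],[0.0006,0.0052,0,0,0,0,0.01],[0.0019,0.0049,0,0,0,0,0.01],[0.0019,0.0049,0,0,0,0,0.01],[0.0031,0.0042,0,0,0,0,0.01],[0.0031,0.0042,0,0,0,0,0.01],[0.0082,0.0065,0,0,0,0,0.01]]' && python3 -m pendant '[[0.0096,0.0042,0,0,0,0,0.01],[0.0103,0.0015,0,0,0,0,0.01],[0.0104,-0.0012,0,0,0,0,0.01],[0.0097,-0.0038,0,0,0,0,0.01],[0,0,0,0,0,0,0.01]]'
python3 - <<'E'
from h import *
st();s=robot.sense();print("foot est-stir_b",s["ee_pos"][:2]-S(.04*np.cos(2.094),.04*np.sin(2.094)))
E
```

```text
t: 25.6
ee_pos: [0.6375, 0.1197, 0.1478]
ee_rot: [-0.088, 0.996, -0.001, -0.0]
contact_force: [3.2, -6.1, -0.4]
opening: 0.0216
gripper_force: 30.0
t: 26.02
ee_pos: [0.5957, 0.1131, 0.1479]
ee_rot: [-0.088, 0.996, 0.0, -0.001]
contact_force: [-0.6, -0.4, -1.0]
opening: 0.0221
gripper_force: 30.0
26.02 tcp [0.5957 0.1131 0.1479] z [-0.003  0.    -1.   ] y [-0.176  0.984  0.001] F [-0.6 -0.4 -1. ] open 0.0221 gf 30.0
foot est-stir_b [-0.00100137 -0.00237149]
```

Good, and the forces are low. Next I continue from 120° to 360°.

```bash
python3 -m pendant '[[0.0084,-0.0062,0.0003,0,0,0,0.01],[0.0065,-0.0082,0.0003,0,0,0,0.01],[0.0042,-0.0096,0.0003,0,0,0,0.01],[0.0015,-0.0103,0,0,0,0,0.01],[-0.0012,-0.0104,0,0,0,0,0.01],[-0.0038,-0.0097,0,0,0,0,0.01],[-0.0062,-0.0084,0,0,0,0,0.01],[-0.0082,-0.0065,0,0,0,0,0.01],[0,0,0,0,0,0,0.01]]' && python3 -m pendant '[[-0.0096,-0.0042,0,0,0,0,0.01],[-0.0103,-0.0015,0,0,0,0,0.01],[-0.0104,0.0012,0,0,0,0,0.01],[-0.0097,0.0038,0,0,0,0,0.01],[-0.0084,0.0062,0,0,0,0,0.01],[-0.0065,0.0082,0,0,0,0,0.01],[-0.0042,0.0096,0,0,0,0,0.01],[-0.0015,0.0103,0,0,0,0,0.01],[0,0,0,0,0,0,0.01]]'
python3 - <<'E'
from h import *
st();s=robot.sense();print(s["ee_pos"][:2]-S(.04,0))
c=imaging.camera("side");W=cloud(c);x,y,z=W[...,0],W[...,1],W[...,2]
m=(z>.087)&(z<.1)&(abs(x-.62)<.1)&(abs(y-.085)<.1);print("rim",cv2.minEnclosingCircle((W[m][:,:2]*1000).astype(np.float32)))
cv2.imwrite("pics/side3.png",cv2.resize(c["img"][130:250,220:360],None,fx=5,fy=5,interpolation=cv2.INTER_CUBIC))
E
```

```text
t: 26.77
ee_pos: [0.6106, 0.0438, 0.1468]
ee_rot: [-0.088, 0.996, -0.001, -0.0]
contact_force: [0.2, -0.4, -0.6]
opening: 0.022
gripper_force: 30.0
t: 27.52
ee_pos: [0.662, 0.0942, 0.1464]
ee_rot: [-0.091, 0.996, 0.001, -0.001]
contact_force: [-0.5, 0.5, -0.3]
opening: 0.0223
gripper_force: 30.0
27.52 tcp [0.662  0.0942 0.1464] z [-0.002  0.002 -1.   ] y [-0.181  0.983  0.003] F [-0.5  0.5 -0.3] open 0.0223 gf 30.0
[0.00048066 0.00319328]
rim ((619.18603515625, 90.7804183959961), 72.0184097290039)
```

View pics/side3.png

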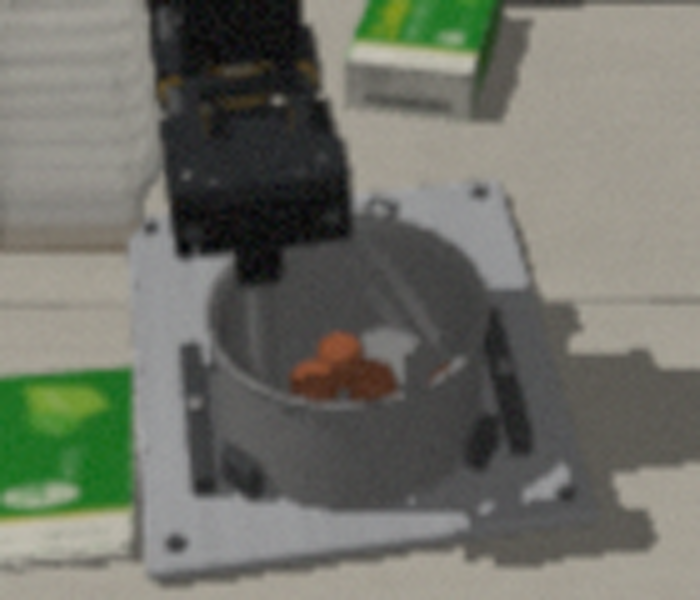

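The stirrer is down in the pot at the far side, the beads around (340,365) have shifted, and the pot stands square. Now the second turn.

```bash
python3 -m pendant '[[0.0012,0.0084,0,0,0,0,0.01],[0.0038,0.0097,0,0,0,0,0.01],[0.0062,0.0084,0,0,0,0,0.01],[0.0082,0.0065,0,0,0,0,0.01],[0.0096,0.0042,0,0,0,0,0.01],[0.0103,0.0015,0,0,0,0,0.01],[0.0104,-0.0012,0,0,0,0,0.01],[0.0097,-0.0038,0,0,0,0,0.01],[0,0,0,0,0,0,0.01]]' && python3 -m pendant '[[0.0084,-0.0062,0,0,0,0,0.01],[0.0065,-0.0082,0,0,0,0,0.01],[0.0042,-0.0096,0,0,0,0,0.01],[0.0015,-0.0103,0,0,0,0,0.01],[-0.0012,-0.0104,0,0,0,0,0.01],[-0.0038,-0.0097,0,0,0,0,0.01],[-0.0062,-0.0084,0,0,0,0,0.01],[-0.0082,-0.0065,0,0,0,0,0.01],[0,0,0,0,0,0,0.01]]' && python3 -m pendant '[[-0.0096,-0.0042,0,0,0,0,0.01],[-0.0103,-0.0015,0,0,0,0,0.01],[-0.0104,0.0012,0,0,0,0,0.01],[-0.0097,0.0038,0,0,0,0,0.01],[-0.0084,0.0062,0,0,0,0,0.01],[-0.0065,0.0082,0,0,0,0,0.01],[-0.0042,0.0096,0,0,0,0,0.01],[-0.0015,0.0103,0,0,0,0,0.01],[0,0,0,0,0,0,0.01],[0,0,0,0,0,0,0.01]]'
python3 - <<'E'
from h import *
st();s=robot.sense();print(s["ee_pos"][:2]-S(.04,0))
def look(n):
    c=imaging.camera(n);W=cloud(c);hsv=cv2.cvtColor(c["img"],cv2.COLOR_BGR2HSV)
    m=(((hsv[...,0]<14)|(hsv[...,0]>174))&(hsv[...,1]>110)&(hsv[...,2]>50)).astype(np.uint8)
    k,l,s_,ce=cv2.connectedComponentsWithStats(m)
    for i in range(1,k):
        p=np.nanmedian(W[l==i],0)
        if 12<s_[i,4]<400 and p[0]<.75 and abs(p[1])<.45:print(n,ce[i].round(),s_[i,4],p.round(3))
    return c
look("side")
p=s["ee_pos"]
go([((p[0],p[1],.25),10.2,0,4),((.609,.306,.25),10.2,0,10),((.609,.306,.136),10.2,0,5)])
E
```

```text
t: 28.32
ee_pos: [0.596, 0.1115, 0.1473]
ee_rot: [-0.088, 0.996, 0.001, -0.001]
contact_force: [0.5, -0.4, -1.1]
opening: 0.0218
gripper_force: 30.0
t: 29.07
ee_pos: [0.611, 0.0417, 0.1468]
ee_rot: [-0.088, 0.996, -0.001, -0.0]
contact_force: [-0.4, 0.4, -0.9]
opening: 0.0217
gripper_force: 30.0
t: 29.9
ee_pos: [0.6623, 0.0892, 0.1467]
ee_rot: [-0.09, 0.996, 0.0, -0.001]
contact_force: [-0.2, -0.4, -0.5]
opening: 0.0222
gripper_force: 30.0
29.9 tcp [0.6623 0.0892 0.1467] z [-0.002  0.    -1.   ] y [-0.179  0.984  0.001] F [-0.2 -0.4 -0.5] open 0.0222 gf 30.0
[ 0.0007822  -0.00181078]
side [380. 178.] 52 [ 0.364 -0.051  0.016]
side [287. 204.] 169 [0.628 0.086 0.043]
side [307. 202.] 13 [0.576 0.079 0.044]
4 x [-0.0, 0.0003, -0.0258] [0.0, -0.02, 0.01]
10 x [0.0014, 0.0223, 0.0] [0.0, 0.0, 0.0]
5 x [0.0, 0.0, 0.0228] [0.0, 0.0, 0.0]
```

```bash
python3 -m pendant '[[0,0,-0.0258,0,0,0,0.01],[0,0,-0.0258,0,0,0,0.01],[0,0,-0.0258,0,0,0,0.01],[0,0,-0.0258,0,0,0,0.01],[0.0014,0.0223,0,0,0,0,0.01],[0.0014,0.0223,0,0,0,0,0.01],[0.0014,0.0223,0,0,0,0,0.01],[0.0014,0.0223,0,0,0,0,0.01],[0.0014,0.0223,0,0,0,0,0.01],[0.0014,0.0223,0,0,0,0,0.01]]' && python3 -m pendant '[[0.0014,0.0223,0,0,0,0,0.01],[0.0014,0.0223,0,0,0,0,0.01],[0.0014,0.0223,0,0,0,0,0.01],[0.0014,0.0223,0,0,0,0,0.01],[0,0,0,0,0,0,0.01],[0,0,0,0,0,0,0.01],[0,0,0,0,0,0,0.01]]'
python3 - <<'E'
from h import *
st()
go([((.609,.306,.136),10.2,0,5)])
c=imaging.camera("top")
cv2.imwrite("pics/top6.png",cv2.resize(c["img"][130:230,250:410],None,fx=5,fy=5,interpolation=cv2.INTER_CUBIC))
c=imaging.camera("side");W=cloud(c);x,y,z=W[...,0],W[...,1],W[...,2]
m=(abs(x-.608)<.03)&(abs(y-.306)<.04)&(z>.11)&(z<.22)
for a,b in((.12,.14),(.14,.16),(.16,.18),(.18,.2),(.2,.22)):
    p=W[m&(z>a)&(z<b)];print(a,len(p),np.nanmedian(p,0).round(4) if len(p) else "")
E
```

```text
t: 30.78
ee_pos: [0.6306, 0.2174, 0.2505]
ee_rot: [-0.088, 0.996, 0.0, -0.0]
contact_force: [-0.3, -0.4, -1.8]
opening: 0.0218
gripper_force: 30.0
t: 31.37
ee_pos: [0.6101, 0.3027, 0.2503]
ee_rot: [-0.088, 0.996, -0.001, -0.0]
contact_force: [-1.0, -0.9, -1.1]
opening: 0.0218
gripper_force: 30.0
31.37 tcp [0.6101 0.3027 0.2503] z [-0.001 -0.001 -1.   ] y [-0.175  0.985 -0.001] F [-1.  -0.9 -1.1] open 0.0218 gf 30.0
5 x [0.0001, 0.0007, 0.0229] [-0.01, -0.01, -0.02]
0.12 24 [0.6149 0.3101 0.1359]
0.14 61 [0.6142 0.3085 0.147 ]
0.16 41 [0.6119 0.3083 0.1702]
0.18 48 [0.6121 0.3076 0.1911]
0.2 47 [0.6112 0.3079 0.2093]
```

View pics/top6.png

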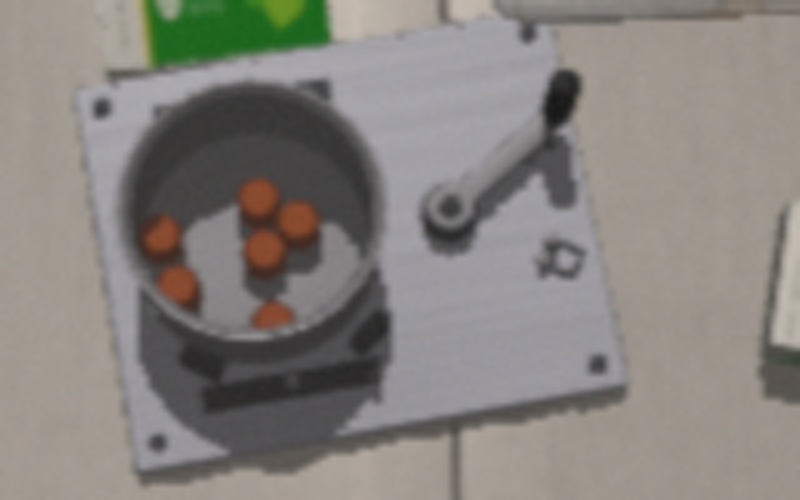

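All six beads are in the pot and displaced from their start spots. The pot has slid about 5 mm left, which is within tolerance. The stirrer leans slightly, so I'll shift it to centre over the cup and lower it.

```bash
python3 -m pendant '[[0.0026,0.0025,0,0,0,0,0.01],[0.0026,0.0025,0,0,0,0,0.01],[0,0,0,0,0,0,0.01],[0,0,0.015,0,0,0,0.01],[0,0,0.015,0,0,0,0.01],[0,0,0.01,0,0,0,0.01],[0,0,0,0,0,0,0.01],[0,0,0,0,0,0,0.01]]'
python3 - <<'E'
from h import *
st()
c=imaging.camera("side");W=cloud(c);x,y,z=W[...,0],W[...,1],W[...,2]
m=(abs(x-.608)<.025)&(abs(y-.306)<.04)
for a,b in((.07,.077),(.082,.09),(.09,.1),(.1,.12),(.12,.14),(.14,.16),(.16,.18)):
    p=W[m&(z>a)&(z<b)];print(a,len(p),np.nanmedian(p,0).round(4), p.min(0).round(4),p.max(0).round(4))
cv2.imwrite("pics/side4.png",cv2.resize(c["img"][200:310,240:350],None,fx=5,fy=5,interpolation=cv2.INTER_CUBIC))
E
```

```text
t: 32.13
ee_pos: [0.6033, 0.3085, 0.2097]
ee_rot: [-0.089, 0.996, -0.0, -0.001]
contact_force: [-0.3, 0.0, -0.4]
opening: 0.0219
gripper_force: 30.0
32.13 tcp [0.6033 0.3085 0.2097] z [-0.002 -0.    -1.   ] y [-0.177  0.984 -0.   ] F [-0.3  0.  -0.4] open 0.0219 gf 30.0
0.07 89 [0.6071 0.3158 0.0745] [0.5909 0.2905 0.0701] [0.6248 0.3253 0.077 ]
0.082 1 [0.6068 0.3168 0.0893] [0.6068 0.3168 0.0893] [0.6068 0.3168 0.0893]
0.09 22 [0.6074 0.3169 0.096 ] [0.6004 0.3129 0.0913] [0.615  0.3186 0.1   ]
0.1 52 [0.6078 0.3149 0.1062] [0.6003 0.3071 0.1004] [0.6147 0.3194 0.1198]
0.12 37 [0.6056 0.3145 0.1295] [0.6011 0.311  0.1202] [0.6117 0.3169 0.1397]
0.14 40 [0.6053 0.3143 0.1503] [0.6002 0.3107 0.1412] [0.6107 0.3165 0.1598]
0.16 26 [0.6038 0.3145 0.1659] [0.5998 0.3096 0.1606] [0.6098 0.3169 0.1726]
```

View pics/side4.png

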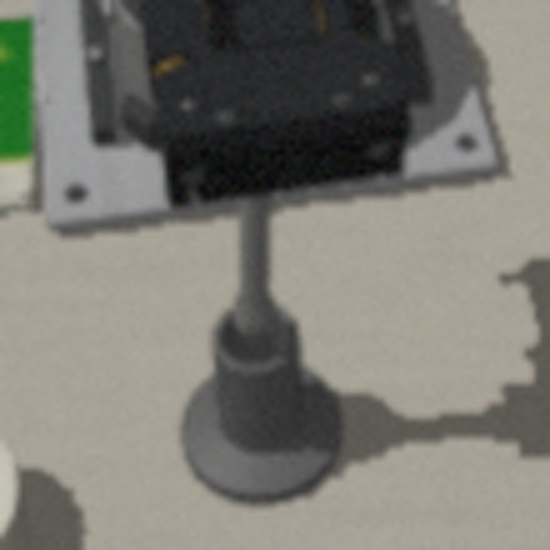

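The foot hangs above the cup mouth, centred in x and about 4 mm too far towards +y. I'll shift it back 3 mm and lower it.

```bash
python3 -m pendant '[[0.0005,-0.0033,0,0,0,0,0.01],[0,0,0,0,0,0,0.01],[0,0,0.012,0,0,0,0.01],[0,0,0.012,0,0,0,0.01],[0,0,0.012,0,0,0,0.01],[0,0,0,0,0,0,0.01]]' && python3 -m pendant '[[0,0,0.012,0,0,0,0.01],[0,0,0.012,0,0,0,0.01],[0,0,0.008,0,0,0,0.01],[0,0,0,0,0,0,0.01],[0,0,0,0,0,0,0.01]]'
python3 - <<'E'
from h import *
st()
E
```

```text
t: 32.68
ee_pos: [0.6015, 0.3046, 0.1698]
ee_rot: [-0.089, 0.996, -0.001, -0.004]
contact_force: [-0.4, -0.3, -2.6]
opening: 0.0219
gripper_force: 30.0
t: 33.1
ee_pos: [0.6032, 0.305, 0.1413]
ee_rot: [-0.089, 0.996, -0.0, -0.001]
contact_force: [0.9, 0.2, -1.0]
opening: 0.0217
gripper_force: 30.0
33.1 tcp [0.6032 0.305  0.1413] z [-0.002 -0.001 -1.   ] y [-0.177  0.984 -0.   ] F [ 0.9  0.2 -1. ] open 0.0217 gf 30.0
```

```bash
python3 -m pendant '[[0,0,0.003,0,0,0,0.01],[0,0,0.003,0,0,0,0.01],[0,0,0,0,0,0,0.01],[0,0,0,0,0,0,0.055],[0,0,0,0,0,0,0.055],[0,0,0,0,0,0,0.055],[0,0,0,0,0,0,0.055],[0,0,0,0,0,0,0.055]]' && python3 -m pendant '[[0,0,-0.025,0,0,0,0.055],[0,0,-0.025,0,0,0,0.055],[0,0,-0.025,0,0,0,0.055],[0,0,-0.025,0,0,0,0.055],[0,0,0,0,0,0,0.055]]'
python3 - <<'E'
from h import *
st()
L=lever(.55)
go([((.58,.1,.235),0,15,8),((.655,-.0745,.2),0,15,8)])
c=imaging.camera("side");W=cloud(c);x,y,z=W[...,0],W[...,1],W[...,2]
m=(abs(x-.608)<.025)&(abs(y-.306)<.04)&(z>.08)&(z<.2)
for a,b in((.08,.1),(.11,.13),(.15,.165),(.165,.18)):
    p=W[m&(z>a)&(z<b)];print(a,len(p),np.nanmedian(p,0).round(4), p.min(0).round(4),p.max(0).round(4))
E
```

```text
t: 33.77
ee_pos: [0.6038, 0.3053, 0.1365]
ee_rot: [-0.089, 0.996, 0.0, -0.0]
contact_force: [-0.3, -0.3, 0.6]
opening: 0.0473
gripper_force: 0.0
t: 34.18
ee_pos: [0.6064, 0.3059, 0.2426]
ee_rot: [-0.089, 0.996, 0.002, 0.004]
contact_force: [0.7, -0.5, 0.6]
opening: 0.0551
gripper_force: 0.0
34.18 tcp [0.6064 0.3059 0.2426] z [ 0.007  0.005 -1.   ] y [-0.177  0.984  0.004] F [ 0.7 -0.5  0.6] open 0.0551 gf 0.0
8 x [0.006, -0.0253, 0.0003] [0.2, -1.82, 1.26]
8 x [-0.0079, -0.0218, 0.0067] [0.0, -0.0, 0.0]
0.08 35 [0.6092 0.3118 0.0902] [0.605  0.3054 0.0802] [0.6157 0.3139 0.0993]
0.11 70 [0.6095 0.3173 0.1206] [0.5994 0.3129 0.1104] [0.6215 0.3199 0.1297]
0.15 56 [0.6107 0.3174 0.1566] [0.6003 0.3049 0.15  ] [0.624  0.3203 0.1649]
0.165 108 [0.613  0.3099 0.1689] [0.6017 0.2973 0.1651] [0.6235 0.3197 0.1721]
```

The stirrer stands upright in its cup with its top at 0.169 m, as it should be. Now I return to the lever, coming in along the tool axis as I left it.

```bash
python3 -m pendant '[[0.006,-0.0253,0.0003,0.2,-1.82,1.26,0.055],[0.006,-0.0253,0.0003,0.2,-1.82,1.26,0.055],[0.006,-0.0253,0.0003,0.2,-1.82,1.26,0.055],[0.006,-0.0253,0.0003,0.2,-1.82,1.26,0.055],[0.006,-0.0253,0.0003,0.2,-1.82,1.26,0.055],[0.006,-0.0253,0.0003,0.2,-1.82,1.26,0.055],[0.006,-0.0253,0.0003,0.2,-1.82,1.26,0.055],[0.006,-0.0253,0.0003,0.2,-1.82,1.26,0.055]]' && python3 -m pendant '[[-0.0079,-0.0218,0.0067,0,0,0,0.055],[-0.0079,-0.0218,0.0067,0,0,0,0.055],[-0.0079,-0.0218,0.0067,0,0,0,0.055],[-0.0079,-0.0218,0.0067,0,0,0,0.055],[-0.0079,-0.0218,0.0067,0,0,0,0.055],[-0.0079,-0.0218,0.0067,0,0,0,0.055],[-0.0079,-0.0218,0.0067,0,0,0,0.055],[-0.0079,-0.0218,0.0067,0,0,0,0.055],[0,0,0,0,0,0,0.055],[0,0,0,0,0,0,0.055]]'
python3 - <<'E'
from h import *
st()
G=g((.690,-.0765),.064,15);z=RT(0,15).as_matrix()[:,2]
go([(G-.12*z,0,15,2),(G,0,15,5)])
E
```

```text
t: 34.9
ee_pos: [0.5761, 0.0979, 0.2285]
ee_rot: [0.0, 0.992, -0.003, 0.127]
contact_force: [0.5, -0.2, 0.6]
opening: 0.0549
gripper_force: 0.0
t: 35.73
ee_pos: [0.6508, -0.0772, 0.1933]
ee_rot: [0.001, 0.992, -0.003, 0.126]
contact_force: [0.1, 0.5, -0.3]
opening: 0.0548
gripper_force: 0.0
35.73 tcp [ 0.6508 -0.0772  0.1933] z [ 0.249 -0.007 -0.968] y [ 0.003  1.    -0.006] F [ 0.1  0.5 -0.3] open 0.0548 gf 0.0
2 x [-0.0023, 0.0004, 0.0115] [-0.19, -0.29, -0.05]
5 x [-0.0, 0.0, 0.024] [0.0, -0.0, 0.0]
```

```bash
python3 -m pendant '[[-0.0023,0.0004,0.0115,-0.19,-0.29,0,0.055],[-0.0023,0.0004,0.0115,-0.19,-0.29,0,0.055],[0,0,0.024,0,0,0,0.055],[0,0,0.024,0,0,0,0.055],[0,0,0.024,0,0,0,0.055],[0,0,0.024,0,0,0,0.055],[0,0,0.024,0,0,0,0.055],[0,0,0,0,0,0,0.055],[0,0,0,0,0,0,0.01],[0,0,0,0,0,0,0.01]]' && python3 -m pendant '[[0,0,0,0,0,0,0.01],[0,0,0,0,0,0,0.01],[0,0,0,0,0,0,0.01],[0,0,0,0,0,0,0.01],[0,0,0,0,0,0,0.01],[0,0,0,0,0,0,0.01]]'
python3 - <<'E'
from h import *
st()
s=robot.sense();p=s["ee_pos"]
go([(np.r_[p[:2]+lever(q)-lever(.55),p[2]],0,15,5) for q in (.18,-.19,-.56)])
E
```

```text
t: 36.57
ee_pos: [0.6936, -0.0735, 0.0588]
ee_rot: [-0.001, 0.991, 0.001, 0.132]
contact_force: [0.8, 0.1, 0.8]
opening: 0.048
gripper_force: 0.0
t: 37.07
ee_pos: [0.694, -0.0783, 0.059]
ee_rot: [0.0, 0.991, -0.001, 0.133]
contact_force: [0.1, -5.1, 0.6]
opening: 0.0169
gripper_force: 30.0
37.07 tcp [ 0.694  -0.0783  0.059 ] z [ 0.264 -0.003 -0.965] y [ 0.001  1.    -0.003] F [ 0.1 -5.1  0.6] open 0.0169 gf 30.0
5 x [0.0049, -0.003, -0.0013] [-0.03, 0.06, -0.01]
5 x [0.0056, -0.0009, -0.0015] [0.0, -0.0, 0.0]
5 x [0.0056, 0.0012, -0.0015] [0.0, -0.0, 0.0]
```

```bash
python3 -m pendant '[[0.0049,-0.003,-0.0013,0,0,0,0.01],[0.0049,-0.003,-0.0013,0,0,0,0.01],[0.0049,-0.003,-0.0013,0,0,0,0.01],[0.0049,-0.003,-0.0013,0,0,0,0.01],[0.0049,-0.003,-0.0013,0,0,0,0.01],[0.0056,-0.0009,-0.0015,0,0,0,0.01],[0.0056,-0.0009,-0.0015,0,0,0,0.01],[0.0056,-0.0009,-0.0015,0,0,0,0.01],[0.0056,-0.0009,-0.0015,0,0,0,0.01],[0.0056,-0.0009,-0.0015,0,0,0,0.01]]' && python3 -m pendant '[[0.0056,0.0012,-0.0015,0,0,0,0.01],[0.0056,0.0012,-0.0015,0,0,0,0.01],[0.0056,0.0012,-0.0015,0,0,0,0.01],[0.0056,0.0012,-0.0015,0,0,0,0.01],[0.0056,0.0012,-0.0015,0,0,0,0.01],[0,0,0,0,0,0,0.01],[0,0,0,0,0,0,0.01]]'
python3 - <<'E'
from h import *
st();print(g(lever(-.55),.064,15))
E
```

```text
t: 37.9
ee_pos: [0.6404, -0.0979, 0.0589]
ee_rot: [0.001, 0.991, -0.001, 0.134]
contact_force: [4.7, -5.4, -1.7]
opening: 0.017
gripper_force: 30.0
t: 38.48
ee_pos: [0.6103, -0.0946, 0.0588]
ee_rot: [0.002, 0.991, -0.002, 0.133]
contact_force: [-1.0, -10.6, 2.9]
opening: 0.0174
gripper_force: 30.0
38.48 tcp [ 0.6103 -0.0946  0.0588] z [ 0.265 -0.005 -0.964] y [ 0.005  1.    -0.004] F [ -1.  -10.6   2.9] open 0.0174 gf 30.0
[ 0.61059235 -0.09121836  0.05627259]
```

Position matches the open notch. Release, retreat up the rod and verify.

```bash
python3 -m pendant '[[0,0.002,0,0,0,0,0.01],[0,0,0,0,0,0,0.05],[0,0,0,0,0,0,0.05],[0,0,0,0,0,0,0.05],[0,0,0,0,0,0,0.05],[0,0,0,0,0,0,0.05],[0,0,-0.03,0,0,0,0.05],[0,0,-0.03,0,0,0,0.05],[0,0,-0.03,0,0,0,0.05],[0,0,-0.03,0,0,0,0.05]]' && python3 -m pendant '[[0.02,-0.03,-0.02,0,0,0,0.05],[0.02,-0.03,-0.02,0,0,0,0.05],[0.02,-0.03,0,0,0,0,0.05],[0,-0.03,0,0,0,0,0.05],[0,-0.03,0,0,0,0,0.05],[0,-0.03,0,0,0,0,0.05]]'
python3 - <<'E'
from h import *
st()
for n in("side","top"):
    c=imaging.camera(n);W=cloud(c);x,y,z=W[...,0],W[...,1],W[...,2]
    m=(x>.57)&(x<.72)&(y<-.05)&(y>-.13)&(z>.075)&(z<.092)
    if m.sum()>5:
        r=cv2.minAreaRect((W[m][:,:2]*1000).astype(np.float32));d=np.array(r[0])/1000-S(0,-.103);print(n,"grip",r[0],"q",np.pi/2+np.arctan2(d[1],d[0])-YAW,lever(-.55))
    m=(z>.087)&(z<.1)&(abs(x-.62)<.1)&(abs(y-.085)<.1);print("rim",cv2.minEnclosingCircle((W[m][:,:2]*1000).astype(np.float32)))
    m=(abs(x-.608)<.03)&(abs(y-.306)<.03)&(z>.15);print("handle",W[m].max(0),np.median(W[m],0))
cv2.imwrite("pics/top7.png",cv2.resize(c["img"][110:250,180:470],None,fx=2.7,fy=2.7,interpolation=cv2.INTER_CUBIC))
E
```

```text
t: 39.32
ee_pos: [0.5779, -0.0855, 0.1739]
ee_rot: [-0.001, 0.991, 0.001, 0.131]
contact_force: [0.3, 0.5, -0.2]
opening: 0.0497
gripper_force: 0.0
t: 39.82
ee_pos: [0.5106, -0.2664, 0.1967]
ee_rot: [-0.002, 0.991, 0.003, 0.133]
contact_force: [0.4, 0.4, -2.1]
opening: 0.0497
gripper_force: 0.0
39.82 tcp [ 0.5106 -0.2664  0.1967] z [ 0.264  0.006 -0.964] y [-0.004  1.     0.005] F [ 0.4  0.4 -2.1] open 0.0497 gf 0.0
side grip (613.5147705078125, -91.69369506835938) q -0.4889332380028808 [ 0.6085218  -0.09121836]
rim ((620.46826171875, 91.40196990966797), 72.4220962524414)
handle [0.62004729 0.32084102 0.17133455] [0.60773866 0.31437943 0.16812247]
top grip (616.4022827148438, -93.26716613769531) q -0.4480910030106282 [ 0.6085218  -0.09121836]
rim ((623.384033203125, 90.36672973632812), 72.148193359375)
handle [0.62348746 0.3175635  0.17433462] [0.60945414 0.30488279 0.16781026]
```

View pics/top7.png

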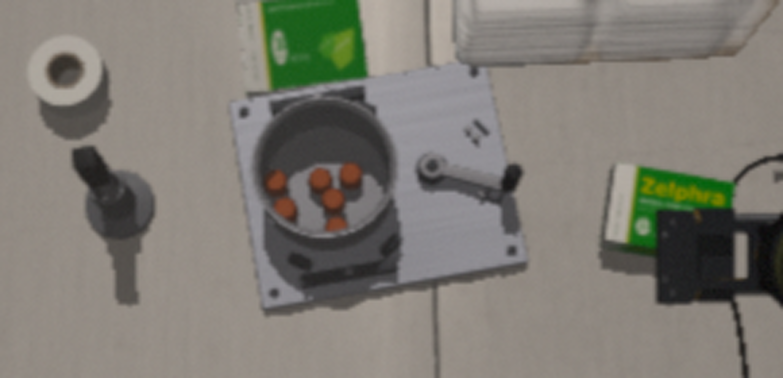

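The beads, the stirrer and the carton are where they should be. The lever reads only about -0.47, as the rod slipped a few millimetres in the pads. That is too close to the limit, so I'll re-grip and pull it further in.

Run:
```python
from h import *
G=g((.6155,-.0925),.064,15);z=RT(0,15).as_matrix()[:,2]
go([(G-.12*z,0,15,8),(G,0,15,5),(np.r_[(G[:2]+lever(-.57)-lever(-.475)),G[2]],0,15,3)])
```

```text
8 x [-0.0084, 0.0224, 0.0054] [-0.03, 0.02, -0.03]
5 x [0.0, 0.0, 0.024] [0.0, -0.0, 0.0]
3 x [0.0023, 0.0009, -0.0006] [0.0, -0.0, 0.0]
```

```bash
python3 -m pendant '[[-0.0084,0.0224,0.0054,0,0,0,0.05],[-0.0084,0.0224,0.0054,0,0,0,0.05],[-0.0084,0.0224,0.0054,0,0,0,0.05],[-0.0084,0.0224,0.0054,0,0,0,0.05],[-0.0084,0.0224,0.0054,0,0,0,0.05],[-0.0084,0.0224,0.0054,0,0,0,0.05],[-0.0084,0.0224,0.0054,0,0,0,0.05],[-0.0084,0.0224,0.0054,0,0,0,0.05],[0,0,0,0,0,0,0.05],[0,0,0,0,0,0,0.05]]' && python3 -m pendant '[[0,0,0.024,0,0,0,0.05],[0,0,0.024,0,0,0,0.05],[0,0,0.024,0,0,0,0.05],[0,0,0.024,0,0,0,0.05],[0,0,0.024,0,0,0,0.05],[0,0,0,0,0,0,0.01],[0,0,0,0,0,0,0.01],[0,0,0,0,0,0,0.01],[0,0,0,0,0,0,0.01],[0,0,0,0,0,0,0.01]]' && python3 -m pendant '[[0,0,0,0,0,0,0.01],[0,0,0,0,0,0,0.01],[0.0023,0.0009,-0.0006,0,0,0,0.01],[0.0023,0.0009,-0.0006,0,0,0,0.01],[0.0023,0.0009,-0.0006,0,0,0,0.01],[0,0,0,0,0,0,0.01],[0,0,0,0,0,0,0.01]]'
python3 - <<'E'
from h import *
st()
E
```

```text
t: 40.75
ee_pos: [0.5864, -0.0836, 0.1714]
ee_rot: [-0.003, 0.991, 0.001, 0.131]
contact_force: [-1.2, -1.0, -0.0]
opening: 0.0497
gripper_force: 0.0
t: 41.58
ee_pos: [0.6179, -0.0911, 0.058]
ee_rot: [0.0, 0.991, -0.002, 0.133]
contact_force: [-1.8, -12.3, -0.3]
opening: 0.0245
gripper_force: 6.1
t: 42.17
ee_pos: [0.6101, -0.0919, 0.058]
ee_rot: [0.002, 0.991, -0.003, 0.133]
contact_force: [-3.2, -13.3, -0.0]
opening: 0.0172
gripper_force: 30.0
42.17 tcp [ 0.6101 -0.0919  0.058 ] z [ 0.264 -0.006 -0.964] y [ 0.005  1.    -0.005] F [ -3.2 -13.3  -0. ] open 0.0172 gf 30.0
```

```bash
python3 -m pendant '[[0.001,-0.002,0,0,0,0,0.01],[0,0,0,0,0,0,0.01],[0,0,0,0,0,0,0.05],[0,0,0,0,0,0,0.05],[0,0,0,0,0,0,0.05],[0,0,0,0,0,0,0.05],[0,0,0,0,0,0,0.05],[0,0,0,0,0,0,0.05]]' && python3 -m pendant '[[0,0,-0.03,0,0,0,0.05],[0,0,-0.03,0,0,0,0.05],[0,0,-0.03,0,0,0,0.05],[0,0,-0.03,0,0,0,0.05],[0.02,-0.03,-0.02,0,0,0,0.05],[0.02,-0.03,-0.02,0,0,0,0.05],[0.02,-0.03,0,0,0,0,0.05],[0,-0.03,0,0,0,0,0.05],[0,-0.03,0,0,0,0,0.05],[0,-0.03,0,0,0,0,0.05]]'
python3 - <<'E'
from h import *
st()
for n in("side","top"):
    c=imaging.camera(n);W=cloud(c);x,y,z=W[...,0],W[...,1],W[...,2]
    m=(x>.57)&(x<.72)&(y<-.05)&(y>-.13)&(z>.075)&(z<.092)
    r=cv2.minAreaRect((W[m][:,:2]*1000).astype(np.float32));d=np.array(r[0])/1000-S(0,-.103);print(n,"grip",r[0],r[1],m.sum(),"q",np.pi/2+np.arctan2(d[1],d[0])-YAW)
    m=(z>.087)&(z<.1)&(abs(x-.62)<.1)&(abs(y-.085)<.1);print("rim",cv2.minEnclosingCircle((W[m][:,:2]*1000).astype(np.float32)))
cv2.imwrite("pics/top8.png",cv2.resize(c["img"][130:230,250:410],None,fx=5,fy=5,interpolation=cv2.INTER_CUBIC))
E
```

```text
t: 42.83
ee_pos: [0.61, -0.0852, 0.0562]
ee_rot: [-0.001, 0.991, 0.001, 0.132]
contact_force: [0.1, 0.0, -0.0]
opening: 0.0468
gripper_force: 0.0
t: 43.67
ee_pos: [0.5111, -0.2651, 0.1961]
ee_rot: [-0.002, 0.991, 0.003, 0.135]
contact_force: [-0.6, -0.3, 0.8]
opening: 0.0501
gripper_force: 0.0
43.67 tcp [ 0.5111 -0.2651  0.1961] z [ 0.267  0.007 -0.964] y [-0.005  1.     0.006] F [-0.6 -0.3  0.8] open 0.0501 gf 0.0
side grip (606.1431884765625, -87.47261047363281) (14.515852928161621, 16.705604553222656) 33 q -0.5966719703504928
rim ((619.63671875, 90.59320068359375), 72.41851806640625)
top grip (608.9806518554688, -90.71650695800781) (16.640422821044922, 15.79338550567627) 39 q -0.5470323925336806
rim ((623.5789184570312, 90.88690948486328), 71.98259735107422)
```

View pics/top8.png

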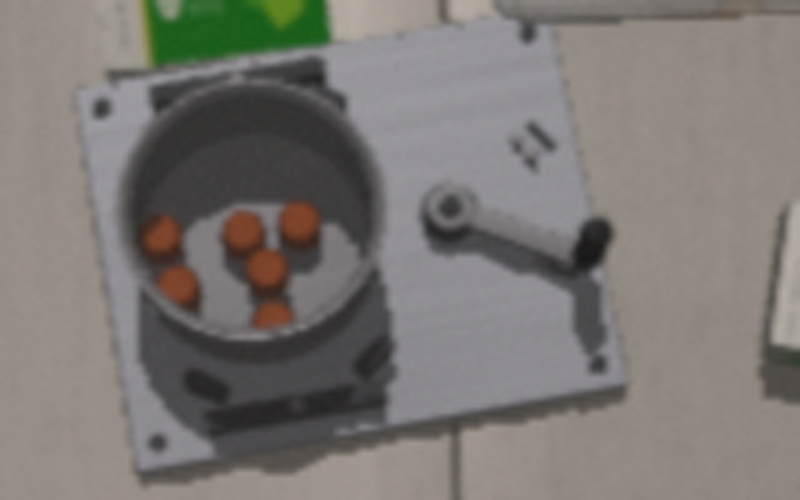

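The lever is now at about -0.57, over the hollow square mark. The beads are at rest in the pot, the pot is 6 mm off its place, and the arm is clear of everything. I hand the job in.

```bash
python3 -c "
from station import robot
print(robot.job_done())"
```

```text
the job is handed in; nothing more can be done
None
```

I finished all the steps and handed the job in at about 44 s; my last camera checks showed all six beads in the pot, the stirrer upright in its cup and the lever at about -0.57 rad in its open notch, but the hand-in returned no verdict.

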